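Clamp the blot manifold in cross order and open its vacuum valve

ROBOT

A 6-joint arm with a two-finger parallel gripper is mounted at the origin on a cart in front of the work surface, level with it; the furniture and walls round the work are solid. World frame = base frame: x ahead of the robot, y to its left, z up, the work surface at z = 0. Lengths are in mm, angles in rad, forces in N, time in s.
With the tool pointing down it reaches from about 275 to 850 mm from the base axis. Payload 5.2 kg.
Tool frame: the origin (TCP) lies on the mounting face of the last link; the fingertips stand 173 mm ahead of it and the grasp point (between the pads) lies 155 mm ahead of it (nose_length is the distance from the TCP to the fingertips, in mm); y points along the fingers, z is the direction in which the jaws open and shut, and the axes are right-handed (so a half turn about y gives the same grasp; the last joint's range is limited). The gripper opens to 85 mm and grips with 20 to 120 N. Pads are 22 mm wide; open, the fingers measure 114 mm over their backs; the gripper's body (76 mm by 85 mm) begins 54 mm behind the grasp point. The pads swing forward as they close: fully open they stand 13 mm farther back than shut.
Start: joints at [-1.392, 0.259, 1.535, -0, 1.348, -0.203], TCP at [204.946, -510.395, 404.71] pointing down, gripper open.
Joint ranges: [-3.14, 3.14], [-0.91, 2.08], [0.19, 2.58], [-1.22, 4.36], [0.22, 2.71], [-3.12, 3.12]. Speed limits (rad/s): [2.57, 2.57, 3.14, 3.14, 3.14, 3.14].

INTERFACE

Orientations are given as a unit quaternion [x, y, z, w].
In Python, from station import get_obs, snapshot, sign_off, nose_length gives the robot as it stands.
- The arm moves only by the tool carry_out, never from a script. Its argument "commands" is a list of rows, each a list of 4 numbers: the shift along the tool's x, y, z in mm, then the turn about the tool's y in degrees. A call has 1 to 8 rows; each row is the pose to reach, as a shift and turn from the pose commanded when the call began, along the tool's axes at that moment; what a row does not reach only later rows make up. A row lasts 1/8 s, in which the tool goes at most 62.5 mm and 10.7 degrees, less where a joint would pass 70% of its speed; a pose out of reach is approached as far as the arm can. A call with a gripper value outside its range is refused whole. "hand" is the gripper command: -1 is shut, 1 is fully open, values between are in proportion, set as the call begins (left out, the last holds). The fingers move at their own pace and stop on an object; the grip force is fixed at half the most. Time passes only in rows, so rows that repeat a pose let the fingers close. It gives the time, the measured TCP pose, the force and the opening at its end, in the units of the state.
- get_obs(): the state, without advancing time (a new reading comes with each control period).
- snapshot(name): name is "side" or "top"; returns a dict with "image" (420x560x3 uint8, blue, green, red), "range_z" (420x560 float32, mm along the optical axis (not along the pixel's ray), 0 where there is no reading), "intrinsics" (3x3 intrinsics, pixels), "dist_coeffs" ([k1, k2, p1, p2, k3] as OpenCV has them; the pictures are not rectified), "rvec" (rotation vector, rad) and "tvec" (3), from world to camera coordinates, as OpenCV has them. Camera axes: x right, y down, z forward; pixel columns grow to the right and rows downward; lengths in mm; the calibration is good to about 2 mm. A picture is of the moment at which its call begins.
- sign_off(): hands the job in, once; it reports no verdict.
The state is a dict: "time_s": time; "joint_pos": joint angles; "dq": joint speeds; "joint_efforts": joint torques, N m; "position": TCP position; "ee_rot": TCP orientation; "contact_force": force on the tool from outside, world axes, zero at the start; "moment": the same for the moment, N m; "finger_gap": opening from 0.0 (shut) to 1.0 (fully open).
Only numpy, scipy, OpenCV 4.12 (cv2) and the standard library are available. Lean on these libraries where they do the work, as an engineer would, in place of code of your own. Each camera call takes 0.05 s, during which the arm holds its last target.

TASK

Tighten the four black T-handle nuts of the blot manifold clockwise, each a third to a half turn, in cross order (one nut, then the one diagonally opposite, then the other two), so that the plate seats evenly. Feel each nut come snug and finish it in its turn, without overtightening it; when all four are home, push the blue knob of the vacuum slide valve along its slot, away from the robot, to the stop. Do not lean on the plate or disturb the things lying round it.

Things in the scene. Friction and masses are not known exactly. Their poses are not given: they have to be found in the camera images.
- manifold: White vacuum blot manifold, fixed to the worktop, 130 x 166 mm and about 46 high with its aluminium well plate on top; origin at the centre of its underside on the worktop, x along its short side away from the robot, y along its long side towards the valve, z up. The four nuts stand 44 mm either way in x and 60 mm either way in y from its centre.
- grip_a (a point): Centre of the handle of the black T-handle nut at one corner of the plate: far left (+x, +y), opposite grip_c (manifold's axes). The handle is a bar 36 long (this point's x), 12 thick (its y), 22 high; half a turn looks alike. It stands clear: bar underside 11, plate 30 below this point. Turns about the vertical through this point; clockwise from above tightens, 3 mm down a turn. Its bar direction does not tell how far it must go.
- grip_b (a point): Centre of the handle of the black T-handle nut at one corner of the plate: far right (+x, -y), opposite grip_d (manifold's axes). The handle is a bar 36 long (this point's x), 12 thick (its y), 22 high; half a turn looks alike. It stands clear: bar underside 11, plate 30 below this point. Turns about the vertical through this point; clockwise from above tightens, 3 mm down a turn. Its bar direction does not tell how far it must go.
- grip_c (a point): Centre of the handle of the black T-handle nut at one corner of the plate: near right (-x, -y), opposite grip_a (manifold's axes). The handle is a bar 36 long (this point's x), 12 thick (its y), 22 high; half a turn looks alike. It stands clear: bar underside 11, plate 30 below this point. Turns about the vertical through this point; clockwise from above tightens, 3 mm down a turn. Its bar direction does not tell how far it must go.
- grip_d (a point): Centre of the handle of the black T-handle nut at one corner of the plate: near left (-x, +y), opposite grip_b (manifold's axes). The handle is a bar 36 long (this point's x), 12 thick (its y), 22 high; half a turn looks alike. It stands clear: bar underside 11, plate 30 below this point. Turns about the vertical through this point; clockwise from above tightens, 3 mm down a turn. Its bar direction does not tell how far it must go.
- plate: Aluminium well plate, 118 x 154 x 10 mm, origin under its centre; springy gasket below, about 1.5 mm above home at the start, its underside 36 mm above the worktop when home. A corner is home after 1.6 to 2.9 rad of its nut, different for each. Until there a nut turns with its own steady drag (0.02 to 0.07 N m, either way at rest); past there its torque climbs 1 N m per rad.
- plate_top (a point): Centre of the plate's top face, 46 mm above the worktop when home. Feel for a nut: snug is 0.1 to 0.35 rad past the point where its corner comes home (torque 0.1 to 0.35 N m over its steady drag); overtightened is 0.5 rad past it (0.5 N m over). Let go, a snug nut springs back to about that point, still home.
- valve_knob (a point): Centre of the blue round knob (17 mm across, 21 high, on a 10 mm stem) of the vacuum slide valve on the manifold's left (+y) end, 118 mm to the left of its centre line. This point is 68 mm above the worktop, 10.5 below the knob's top and 29 above the grey valve block (74 x 30 mm). The knob slides along the manifold's +x in a slot.
- valve (a joint): Slide of the valve knob in m: 0 shut, 0.030 fully open at the stop (knob moved along the manifold's +x, away from the robot); drag about 2 N; stays where left.
- petri: Bystander: petri dish, 60 mm across, 14 high, loose, left of the manifold; origin under its centre.
- tweezers: Bystander: steel forceps, 117 mm long, loose, left of the manifold; origin under its centre.
- oil: Bystander: small brown immersion oil bottle with black cap, 26 mm across, 60 high, loose, far left; origin under its centre.
- pad: Bystander: small white and orange sachet, 50 x 50 x 7 mm, loose, right of the manifold; origin under its centre.

How it is judged (in metres and radians):
On the way, in this order (a step that is already met when the one before it is completed fails the run):
1. the first nut is home (z of any of grip_a, grip_b, grip_c, grip_d in the frame of manifold below 0.076048 m), for 0.1 s.
2. the nut diagonally opposite is home too ((z of each of grip_a, grip_c in the frame of manifold below 0.076048 m or z of each of grip_b, grip_d in the frame of manifold below 0.076048 m)), for 0.1 s.
3. a third nut is home ((z of each of grip_b, grip_c, grip_d in the frame of manifold below 0.076048 m or z of each of grip_a, grip_c, grip_d in the frame of manifold below 0.076048 m or z of each of grip_a, grip_b, grip_d in the frame of manifold below 0.076048 m or z of each of grip_a, grip_b, grip_c in the frame of manifold below 0.076048 m)), for 0.1 s.
4. all four nuts are home (z of each of grip_a, grip_b, grip_c, grip_d in the frame of manifold below 0.076048 m), for 0.1 s.
5. the valve is open (value of joint valve above 0.025 m), for 0.1 s.
At the end, for the whole second after the job is handed in: All four nuts home (no more than 0.1 rad of turn short of where the gasket begins to bite; never 0.5 rad past it), the plate no more than 0.3 mm above home and level to 0.005 rad, the valve pushed beyond 25 of its 30 mm, and the loose bystanders within 20 mm of where they lay (all of step 4 and z of plate_top in the frame of manifold below 0.0463 m and angle between plate_top's own z axis and vertical below 0.005 rad and value of joint valve above 0.025 m and distance of each of petri, tweezers, oil, pad from where it was at the start of the episode below 0.02 m); the robot touches nothing.
It fails at once if a nut overtightened (0.5 rad or more past where the gasket begins to bite) (z of any of grip_a, grip_b, grip_c, grip_d in the frame of manifold below 0.075761 m).
It fails at once if nuts tightened round the rim: a nut of one diagonal brought within 1.2 rad of home while another of the other diagonal is also that far and neither diagonal pair is home (z of any of grip_a, grip_c in the frame of manifold below 0.076573 m and z of any of grip_b, grip_d in the frame of manifold below 0.076573 m and not (z of each of grip_a, grip_c in the frame of manifold below 0.076048 m) and not (z of each of grip_b, grip_d in the frame of manifold below 0.076048 m)).
It fails at once if the valve pushed beyond 12 mm before all four nuts are home (value of joint valve above 0.012 m and not (z of each of grip_a, grip_b, grip_c, grip_d in the frame of manifold below 0.076048 m)).
It fails at once if the plate pressed with more than 20 N (contact force between any of the arm, the fingers and plate above 20 N).
It fails at once if a bystander knocked away by more than 20 mm (distance of any of petri, tweezers, oil, pad from where it was at the start of the episode above 0.02 m).
It also fails if it takes over 72 s, if anything falls off the work surface, if the arm or the gripper's body presses on something with over 40 N, if the wrist force passes 120 N, or if a joint passes its speed limit or range.

## Working session

There is one attempt and no reset: what is moved stays moved. The work goes in short steps, Python scripts to look and compute and a tool call to move; the robot and the scene stay as the last step left them, time stands still between calls to the robot, and variables do not carry over. Pictures are saved under pics/ and viewed, and the job is handed in when it is done.

Besides the shell and the picture viewer there is one more tool, called after "Emit:" by a JSON object that holds its "fn" and its "kwargs". carry_out: Moves the arm, as the interface text tells. Its arguments: {"type":"object","properties":{"commands":{"type":"array"},"hand":{"type":"number"}},"required":["commands"]}

```bash
mkdir -p pics; ls; python3 - <<'E'
from station import *
import cv2,numpy as np
print(get_obs(), nose_length)
for n in("top","side"):
    s=snapshot(n); cv2.imwrite(f"pics/{n}0.png",s["image"]); np.savez(f"{n}0.npz",**s)
    print(n,s["intrinsics"],s["dist_coeffs"],s["rvec"],s["tvec"])
E
```

```text
pics
{'time_s': 0.0, 'joint_pos': array([-1.39181418e+00,  2.59362412e-01,  1.53607658e+00, -2.92061875e-05,
        1.34802463e+00, -2.02762709e-01]), 'dq': array([-0.00118709, -0.0005712 ,  0.00121827,  0.00068757, -0.00017898,
        0.00105901]), 'joint_efforts': array([-9.08224229e-04, -4.46027684e+01, -2.90580761e+01, -2.93354224e-04,
        1.16944016e-02,  2.01645975e-05]), 'position': array([ 204.89395148, -510.1779899 ,  403.86656983]), 'ee_rot': array([-0.13415355,  0.6949259 , -0.69360279,  0.13414914]), 'contact_force': array([-0.14701109,  0.17172432,  0.96542766]), 'moment': array([ 0.03141037, -0.01903688,  0.00665049]), 'finger_gap': 1.0000776839248868} 173.4
top [[410.69920316   0.         272.37623669]
 [  0.         410.69920316 207.79151593]
 [  0.           0.           1.        ]] [-0.03617722  0.          0.          0.          0.        ] [ 2.1599328  -2.2108096   0.05029547] [ 103.98925502  543.99159887 1110.75972775]
side [[456.13477316   0.         282.10464265]
 [  0.         456.13477316 210.87990635]
 [  0.           0.           1.        ]] [0.05023974 0.         0.         0.         0.        ] [ 0.31507969 -2.52787163  1.56531812] [ 559.93003842   86.76678956 1271.97306907]
```

View pics/top0.png

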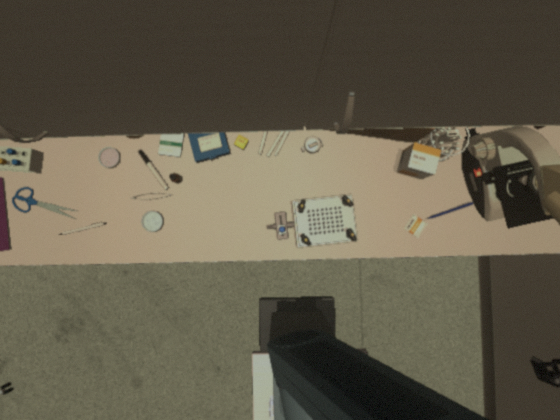

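View pics/side0.png

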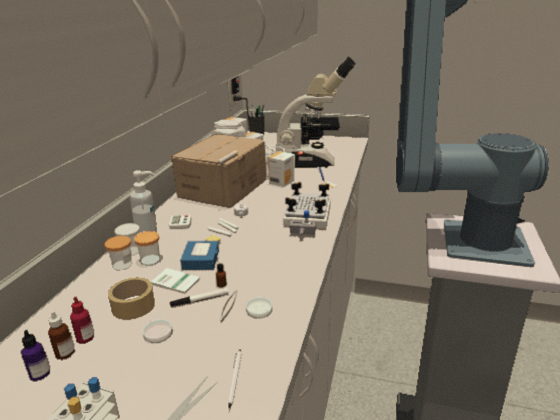

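```bash
cat > h.py <<'E'
import numpy as np,cv2
def cloud(s):
    K,d,z=s["intrinsics"],s["dist_coeffs"],s["range_z"]
    v,u=np.mgrid[0:420,0:560].astype(float)
    p=cv2.undistortPoints(np.stack([u.ravel(),v.ravel()],1)[:,None],K,d)[:,0]
    c=np.c_[p,np.ones(len(p))]*z.reshape(-1,1)
    R=cv2.Rodrigues(s["rvec"])[0]
    return ((c-s["tvec"].ravel())@R).reshape(420,560,3)
def ray_at(s,uv,h):
    p=cv2.undistortPoints(np.array(uv,float).reshape(-1,1,2),s["intrinsics"],s["dist_coeffs"])[:,0]
    R=cv2.Rodrigues(s["rvec"])[0]; o=-R.T@s["tvec"].ravel(); d=np.c_[p,np.ones(len(p))]@R
    return o+d*((h-o[2])/d[:,2])[:,None]
def proj(s,P):
    return cv2.projectPoints(np.array(P,float).reshape(-1,3),s["rvec"],s["tvec"],s["intrinsics"],s["dist_coeffs"])[0][:,0]
E
python3 - <<'E'
from h import *
for n,(a,b,c,d) in {"top":(185,255,260,365),"side":(170,245,270,345)}.items():
    s=dict(np.load(n+"0.npz")); P=cloud(s)
    im=s["image"][a:b,c:d]; cv2.imwrite(f"pics/{n}_z.png",cv2.resize(im,None,fx=7,fy=7,interpolation=cv2.INTER_CUBIC))
    X=P[a:b,c:d]; g=im.max(2)
    for lo,hi in((60,75),(76,95)):
        m=((X[...,2]>lo)&(X[...,2]<hi)).astype(np.uint8)
        k,l,st,ce=cv2.connectedComponentsWithStats(m)
        for i in range(1,k):
            if st[i,4]>4:
                q=X[l==i]; print(n,lo,st[i,4],ce[i]+[c,a],q.mean(0).round(1),q[:,2].max().round(1))
    w=P[(P[...,2]>-8)&(P[...,2]<8)&(P[...,0]>200)&(P[...,0]<500)&(abs(P[...,1])<300)]
    print(np.median(w[:,2]))
E
```

```text
top 60 6 [344.83333333 201.66666667] [554.8 -99.3  68.6] 71.9
top 60 7 [348.42857143 234.14285714] [ 469.7 -106.    68. ] 74.8
top 76 68 [347.77941176 199.97058824] [ 557.8 -104.1   86.1] 91.7
top 76 63 [301.61904762 205.0952381 ] [547.3  15.1  86.7] 91.1
top 76 29 [281.5862069  228.51724138] [488.4  68.   78.6] 81.9
top 76 68 [351.79411765 233.77941176] [ 470.7 -111.5   86.3] 90.7
top 76 65 [305.55384615 239.09230769] [459.9   7.4  86.9] 92.4
-0.2979003195965759
side 60 9 [282.66666667 170.11111111] [ 644.7 -258.6   62.9] 64.3
side 60 30 [296.46666667 188.16666667] [556.7 -98.5  69.3] 74.9
side 60 32 [323.96875 189.96875] [ 469.1 -105.8   68.2] 74.9
side 60 36 [290.75       204.44444444] [545.9  21.6  68.8] 74.6
side 60 37 [320.32432432 206.02702703] [458.4  14.1  69.4] 74.8
side 60 24 [306.54166667 214.66666667] [486.4  75.7  68.2] 74.1
side 76 47 [296.53191489 184.06382979] [556.4 -98.6  83.5] 91.0
side 76 53 [324.18867925 185.35849057] [ 468.9 -106.9   83.7] 90.3
side 76 60 [290.58333333 199.7       ] [546.4  21.1  84. ] 91.3
side 76 58 [320.34482759 201.53448276] [458.7  13.4  83.5] 89.6
side 76 16 [306.5   211.125] [487.2  73.   78. ] 81.5
0.7757319685407538
```

```bash
sleep 1; ls pics
```

```text
side0.png
side_z.png
top0.png
top_z.png
```

View pics/top_z.png

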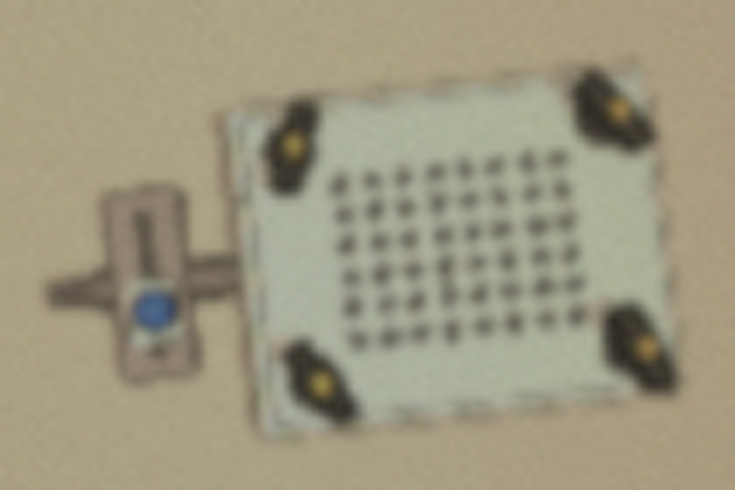

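View pics/side_z.png

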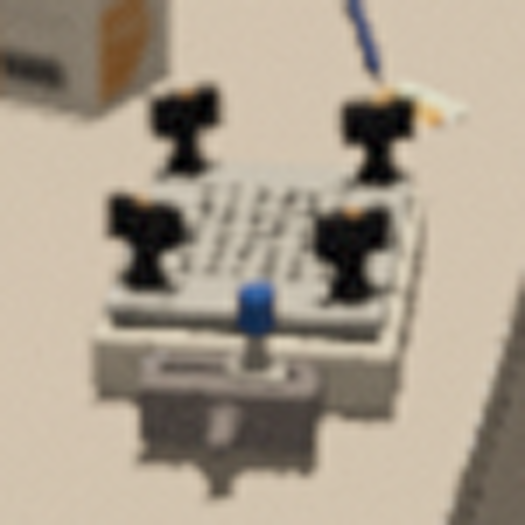

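```bash
python3 - <<'E'
from h import *
from scipy.optimize import least_squares
S={n:dict(np.load(n+"0.npz")) for n in("top","side")}
dots={}
for n,(a,b,c,d) in {"top":(185,255,260,365),"side":(170,245,270,345)}.items():
    s=S[n]; P=cloud(s)[a:b,c:d]; im=s["image"][a:b,c:d].astype(int)
    B,G,R=im[...,0],im[...,1],im[...,2]
    w=np.where((R-B>60)&(P[...,2]>78)&(P[...,2]<100),(R-B-40),0)
    k,l,st,ce=cv2.connectedComponentsWithStats((w>0).astype(np.uint8))
    vv,uu=np.mgrid[a:b,c:d]
    for i in range(1,k):
        m=(l==i); print(n,st[i,4],round((uu[m]*w[m]).sum()/w[m].sum(),2),round((vv[m]*w[m]).sum()/w[m].sum(),2))
    wb=np.where((B-R>25),1,0).astype(np.uint8)
    k,l,st,ce=cv2.connectedComponentsWithStats(wb)
    for i in range(1,k): print(n,"blue",st[i],ce[i]+[c,a])
s=S["top"];P=cloud(s)
# bar dir from high points, dark
for x,y in((547,15),(558,-104),(471,-111),(460,8)):
    D=np.hypot(P[...,0]-x,P[...,1]-y); m=(D<26)&(s["image"].max(2)<75)&(P[...,2]>55)
    v,u=np.nonzero(m); q=ray_at(s,np.c_[u,v],86)[:,:2]
    C=np.cov(q.T);e,V=np.linalg.eigh(C);print(len(q),q.mean(0),np.sqrt(e),np.degrees(np.arctan2(V[1,1],V[0,1])))
s=S["top"]
E
```

```text
top 1 348.0 200.0
top 2 301.49 205.0
top 2 352.0 234.41
top 4 305.51 239.5
top blue [20 42  5  5 19] [281.84210526 228.84210526]
side 1 296.0 183.0
side 3 324.36 183.3
side 2 329.0 185.49
side 1 320.0 200.0
side blue [50  0  4 10 10] [321.5 174.5]
side blue [34 40  5  8 36] [306.08333333 213.5       ]
32 [545.53578152  16.35057183] [3.28855791 9.70053107] 163.22682510518084
39 [ 555.31452553 -100.67543678] [3.75582008 9.24993748] -137.47481513657158
45 [ 469.65033247 -108.28202439] [3.60778414 9.44535052] -150.555246471806
31 [458.86940249   8.58244812] [3.32615637 9.35989321] -143.45578062678163
```

```bash
python3 - <<'E'
from h import *
from scipy.optimize import least_squares
S={n:dict(np.load(n+"0.npz")) for n in("top","side")}
s=S["side"];P=cloud(s)
for n,g in(("top",[(348,200),(301.5,205),(352,234.4),(305.5,239.5)]),("side",[(296,183),(290,197),(324,183),(320,200)])):
    s=S[n]; im=s["image"].astype(float); P=cloud(s); c=[]
    for u,v in g:
        u0,v0=int(round(u)),int(round(v)); r=4
        sub=im[v0-r:v0+r+1,u0-r:u0+r+1]; w=np.clip(sub[...,2]-sub[...,0]-28,0,None)
        vv,uu=np.mgrid[v0-r:v0+r+1,u0-r:u0+r+1]
        # keep only pixels near; high
        hz=P[v0-r:v0+r+1,u0-r:u0+r+1,2]; w=w*(hz>80)*(np.hypot(uu-u,vv-v)<3)
        c.append(((uu*w).sum()/w.sum(),(vv*w).sum()/w.sum()))
    print(n,np.round(c,2).tolist()); 
    S[n]["c"]=np.array(c); print(ray_at(s,c,89).round(1).tolist())
L=np.array([(44,-60),(44,60),(-44,-60),(-44,60)])
def M(p,h):
    c,si=np.cos(p[2]),np.sin(p[2]); return np.c_[p[0]+L@[c,-si],p[1]+L@[si,c],np.full(4,h)]
for use in(["top"],["side"],["top","side"]):
    f=lambda p:np.concatenate([(proj(S[n],M(p,89))-S[n]["c"]).ravel() for n in use])
    r=least_squares(f,[508,-47,0.09],x_scale=[10,10,.05],loss="soft_l1"); print(use,r.x,r.fun.round(2)); print(M(r.x,77).round(1).tolist())
print(ray_at(S["top"],[(281.84,228.84)],78.5))
E
```

```text
top [[348.03, 200.16], [301.58, 205.3], [352.01, 234.17], [305.55, 239.47]]
[[557.0, -104.3, 89.0], [546.6, 15.3, 89.0], [469.7, -111.5, 89.0], [458.9, 7.5, 89.0]]
side [[296.16, 182.52], [289.84, 197.82], [324.43, 183.48], [320.06, 199.71]]
[[557.5, -98.0, 89.0], [549.0, 19.1, 89.0], [468.7, -109.5, 89.0], [459.8, 12.7, 89.0]]
['top'] [ 5.08064169e+02 -4.82356759e+01  8.74252594e-02] [-0.04 -0.04 -0.03 -0.01  0.13  0.07 -0.06 -0.02]
[[557.1, -104.2, 77.0], [546.7, 15.4, 77.0], [469.5, -111.8, 77.0], [459.0, 7.7, 77.0]]
['side'] [ 5.08768863e+02 -4.37770827e+01  7.61596985e-02] [ 0.25 -0.26  0.29  0.07 -0.38  0.28 -0.17 -0.02]
[[557.2, -100.3, 77.0], [548.1, 19.4, 77.0], [469.5, -107.0, 77.0], [460.3, 12.7, 77.0]]
['top', 'side'] [ 5.08583646e+02 -4.77200572e+01  8.36116175e-02] [-0.17 -0.16 -0.18 -0.3  -0.13 -0.03 -0.35 -0.3   0.44 -0.69  0.8  -0.42
 -0.23 -0.24  0.31 -0.61]
[[557.4, -103.8, 77.0], [547.4, 15.7, 77.0], [469.7, -111.2, 77.0], [459.7, 8.4, 77.0]]
[[487.53765671  67.33968467  78.5       ]]
```

```bash
cat > plan.py <<'E'
import numpy as np
from station import get_obs
from scipy.spatial.transform import Rotation as Ro
def st():
    o=get_obs(); R=Ro.from_quat(o["ee_rot"]).as_matrix()
    return o,R
def show(o=None):
    o,R=st(); z=R[:,2]
    print("t",round(o["time_s"],2),"pos",o["position"].round(1),"jawyaw",round(np.degrees(np.arctan2(z[1],z[0])),1),"ydown",R[:,1].round(4),"q",o["joint_pos"].round(3),"F",o["contact_force"].round(2),"M",o["moment"].round(3),"gap",round(o["finger_gap"],3))
def to(x,y,z,yaw=None):
    o,R=st(); d=R.T@(np.array([x,y,z])-o["position"]); zz=R[:,2]
    cy=np.degrees(np.arctan2(zz[1],zz[0])); t=0 if yaw is None else -(yaw-cy)
    print("shift",d.round(1),"turn cw+",[round(t+k,1) for k in(-360,-180,0,180,360)])
E
python3 -c "
from plan import *
show(); to(547.2,16.5,300,73)
o,R=st();print(R)"
```

```text
t 0.1 pos [ 204.9 -510.2  403.9] jawyaw -68.1 ydown [-3.0e-04  1.6e-03 -1.0e+00] q [-1.392  0.259  1.536 -0.     1.348 -0.203] F [-0.08 -0.43  0.06] M [-0.01  -0.052  0.039] gap 1.0
shift [-513.9  104.7 -361.1] turn cw+ [np.float64(-501.1), np.float64(-321.1), np.float64(-141.1), np.float64(38.9), np.float64(218.9)]
[[-9.27993302e-01 -3.01296493e-04  3.72596754e-01]
 [-3.72596730e-01  1.63731502e-03 -9.27991916e-01]
 [-3.30457551e-04 -9.99998614e-01 -1.63167946e-03]]
```

Emit:
{"fn": "carry_out", "kwargs": {"commands": [[-37,0,-26,-10],[-74,0,-52,-20],[-111,0,-78,-30],[-148,0,-104,-40],[-185,0,-130,-50],[-222,0,-156,-60],[-259,0,-182,-70],[-296,20,-208,-80]], "hand": -0.05}}

```text
time_s: 1.1
position: [403.1, -206.1, 385.6]
ee_rot: [0.55, -0.443, 0.445, -0.55]
contact_force: [1.4, -0.2, -0.6]
finger_gap: 0.473
```

```bash
python3 -c "
from plan import *
show(); to(547.2,16.5,300,73)"
```

```text
t 1.1 pos [ 403.1 -206.1  385.6] jawyaw 12.2 ydown [ 0.0025 -0.0022 -1.    ] q [-0.72   0.096  1.785  0.     1.257 -0.933] F [ 1.44 -0.23 -0.65] M [-0.03  -0.036  0.001] gap 0.473
shift [-187.3   85.5  187.7] turn cw+ [np.float64(-420.8), np.float64(-240.8), np.float64(-60.8), np.float64(119.2), np.float64(299.2)]
```

Emit:
{"fn": "carry_out", "kwargs": {"commands": [[-31,14,31,-10],[-62,28,62,-20],[-93,42,93,-30],[-125,57,125,-40],[-156,71,156,-50],[-187,85,188,-61],[-187,85,188,-61]]}}

```text
time_s: 1.98
position: [548.1, 17.0, 298.0]
ee_rot: [-0.699, 0.105, -0.103, 0.7]
contact_force: [-0.7, -0.5, 0.6]
finger_gap: 0.474
```

```bash
python3 - <<'E'
from plan import *
from h import *
from station import snapshot
show(); to(547.2,16.5,234,73)
s=snapshot("top");cv2.imwrite("pics/t1.png",cv2.resize(s["image"][170:260,250:370],None,fx=6,fy=6,interpolation=cv2.INTER_CUBIC))
s=snapshot("side");cv2.imwrite("pics/s1.png",cv2.resize(s["image"][130:240,250:370],None,fx=5,fy=5,interpolation=cv2.INTER_CUBIC))
show()
E
```

```text
t 1.98 pos [548.1  17.  298. ] jawyaw 73.1 ydown [-0.0027  0.001  -1.    ] q [-1.730e-01  3.510e-01  1.685e+00  1.000e-03  1.109e+00 -1.450e+00] F [-0.73 -0.46  0.63] M [-0.     0.002  0.013] gap 0.474
shift [-0.5 64.  -0.7] turn cw+ [np.float64(-359.9), np.float64(-179.9), np.float64(0.1), np.float64(180.1), np.float64(360.1)]
t 2.08 pos [547.4  14.9 299.1] jawyaw 72.9 ydown [-1.8e-03 -1.0e-04 -1.0e+00] q [-0.176  0.348  1.686 -0.     1.109 -1.448] F [ 0.38 -0.12  0.68] M [-0.004  0.062  0.013] gap 0.473
```

View pics/s1.png

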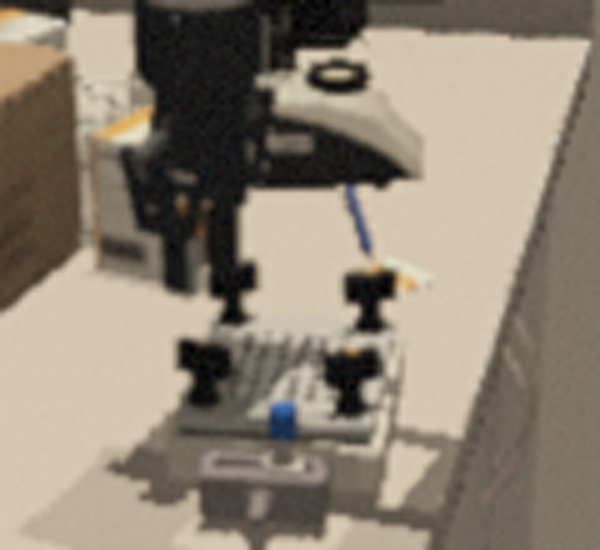

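View pics/t1.png

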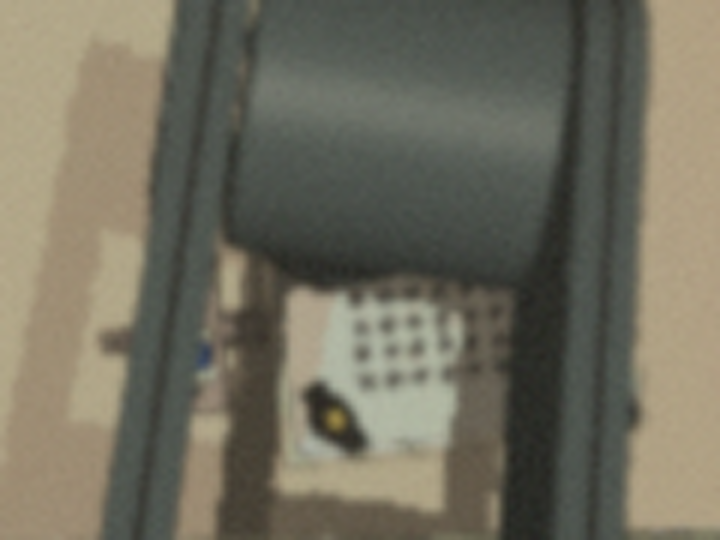

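Emit:
{"fn": "carry_out", "kwargs": {"commands": [[0,32,0,0],[0,64,0,0],[0,64,0,0]]}}

```text
time_s: 2.45
position: [546.1, 13.6, 234.1]
ee_rot: [0.699, -0.108, 0.104, -0.699]
contact_force: [-0.3, -0.1, 0.7]
finger_gap: 0.476
```

Emit:
{"fn": "carry_out", "kwargs": {"commands": [[0,0,0,0],[0,0,0,0],[0,0,0,0],[0,0,0,0]], "hand": -1}}

```text
time_s: 2.95
position: [548.4, 14.9, 237.6]
ee_rot: [-0.699, 0.104, -0.107, 0.699]
contact_force: [0.9, 4.5, 6.4]
finger_gap: 0.127
```

```bash
python3 - <<'E'
from plan import *
from h import *
from station import snapshot
show()
s=snapshot("side");cv2.imwrite("pics/s2.png",cv2.resize(s["image"][150:240,260:350],None,fx=6,fy=6,interpolation=cv2.INTER_CUBIC))
show()
E
```

```text
t 2.95 pos [548.4  14.9 237.6] jawyaw 72.9 ydown [ 3.6e-03  1.0e-04 -1.0e+00] q [-1.760e-01  4.230e-01  1.749e+00  1.000e-03  9.660e-01 -1.449e+00] F [0.88 4.51 6.44] M [ 0.705 -0.046  0.049] gap 0.127
t 3.0 pos [548.4  14.9 237.6] jawyaw 72.9 ydown [ 3.6e-03  1.0e-04 -1.0e+00] q [-1.760e-01  4.230e-01  1.749e+00  1.000e-03  9.660e-01 -1.449e+00] F [-0.05  4.08  6.67] M [ 0.648 -0.021 -0.002] gap 0.128
```

Emit:
{"fn": "carry_out", "kwargs": {"commands": [[0,-0.5,1,0],[0,-0.5,1,0]]}}

```text
time_s: 3.25
position: [548.5, 15.3, 237.6]
ee_rot: [0.699, -0.104, 0.106, -0.699]
contact_force: [0.4, 0.4, 7.7]
finger_gap: 0.127
```

```bash
python3 -c "
from plan import *
show()"
```

```text
t 3.25 pos [548.5  15.3 237.6] jawyaw 72.9 ydown [ 0.0027 -0.0011 -1.    ] q [-1.750e-01  4.240e-01  1.748e+00 -1.000e-03  9.670e-01 -1.447e+00] F [0.35 0.36 7.7 ] M [ 0.061  0.014 -0.046] gap 0.127
```

View pics/s2.png

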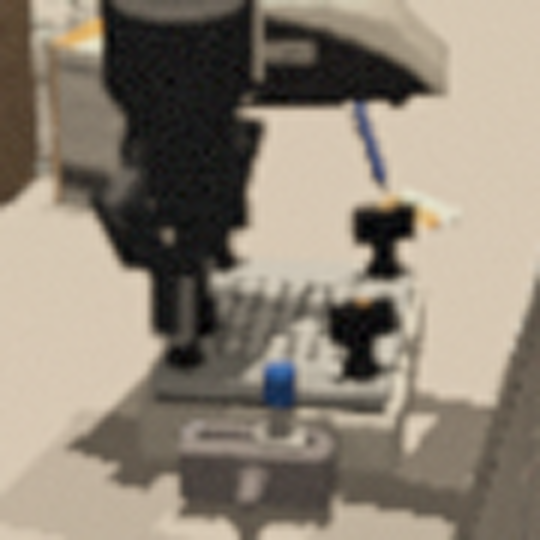

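Emit:
{"fn": "carry_out", "kwargs": {"commands": [[0,0,0,10],[0,0,0,20],[0,0,0,30],[0,0,0,40]]}}

```text
time_s: 3.75
position: [548.1, 14.7, 237.3]
ee_rot: [0.621, -0.339, 0.34, -0.62]
contact_force: [-1.9, -3.6, 7.3]
finger_gap: 0.127
```

```bash
python3 -c "
from plan import *
show()"
```

```text
t 3.75 pos [548.1  14.7 237.3] jawyaw 32.6 ydown [ 9.0e-04 -2.2e-03 -1.0e+00] q [-0.176  0.424  1.749 -0.002  0.968 -0.743] F [-1.92 -3.57  7.32] M [-0.646  0.423  0.063] gap 0.127
```

Emit:
{"fn": "carry_out", "kwargs": {"commands": [[0.5,0,-0.9,10],[0.5,0,-0.9,20],[0.5,0,-0.9,30],[0.5,0,-0.9,40]]}}

```text
time_s: 4.25
position: [547.1, 14.2, 236.9]
ee_rot: [0.467, -0.531, 0.532, -0.466]
contact_force: [-2.9, -1.3, 6.7]
finger_gap: 0.129
```

```bash
python3 -c "
from plan import *
show()"
```

```text
t 4.25 pos [547.1  14.2 236.9] jawyaw -7.4 ydown [-7.0e-04 -1.2e-03 -1.0e+00] q [-0.178  0.423  1.751 -0.002  0.968 -0.047] F [-2.92 -1.34  6.71] M [-0.228  0.592  0.08 ] gap 0.129
```

Emit:
{"fn": "carry_out", "kwargs": {"commands": [[0.3,0,-0.7,7],[0.3,0,-0.7,14],[0.3,0,-0.7,14]]}}

```text
time_s: 4.62
position: [546.5, 14.2, 236.8]
ee_rot: [0.4, -0.583, 0.584, -0.399]
contact_force: [-2.3, -0.3, 5.1]
finger_gap: 0.131
```

```bash
python3 -c "
from plan import *
show()"
```

```text
t 4.62 pos [546.5  14.2 236.8] jawyaw -21.2 ydown [-2.e-04 -7.e-04 -1.e+00] q [-1.780e-01  4.220e-01  1.752e+00 -1.000e-03  9.670e-01  1.920e-01] F [-2.29 -0.3   5.14] M [0.042 0.336 0.029] gap 0.131
```

Emit:
{"fn": "carry_out", "kwargs": {"commands": [[0,0,-0.5,7],[0,0,-0.5,14],[0,0,-0.5,14]]}}

```text
time_s: 5.0
position: [546.1, 14.4, 236.7]
ee_rot: [0.326, -0.627, 0.628, -0.326]
contact_force: [-1.6, -0.2, 5.3]
finger_gap: 0.127
```

```bash
python3 -c "
from plan import *
show()"
```

```text
t 5.0 pos [546.1  14.4 236.7] jawyaw -35.1 ydown [-1.e-04 -6.e-04 -1.e+00] q [-1.780e-01  4.220e-01  1.754e+00 -1.000e-03  9.660e-01  4.350e-01] F [-1.64 -0.18  5.3 ] M [-0.005  0.385  0.102] gap 0.127
```

Emit:
{"fn": "carry_out", "kwargs": {"commands": [[0,0,-0.4,7],[0,0,-0.4,7]]}}

```text
time_s: 5.25
position: [545.9, 14.6, 236.6]
ee_rot: [0.288, -0.646, 0.646, -0.288]
contact_force: [-1.6, -1.0, 5.8]
finger_gap: 0.128
```

```bash
python3 -c "
from plan import *
show()"
```

```text
t 5.25 pos [545.9  14.6 236.6] jawyaw -41.9 ydown [ 2.e-04 -7.e-04 -1.e+00] q [-1.770e-01  4.220e-01  1.754e+00 -1.000e-03  9.650e-01  5.550e-01] F [-1.59 -1.03  5.77] M [-0.176  0.39   0.091] gap 0.128
```

Emit:
{"fn": "carry_out", "kwargs": {"commands": [[0.3,0,-0.3,7],[0.3,0,-0.3,14],[0.3,0,-0.3,14]]}}

```text
time_s: 5.62
position: [545.6, 14.8, 236.5]
ee_rot: [0.207, -0.676, 0.676, -0.208]
contact_force: [-0.9, 0.6, 4.9]
finger_gap: 0.125
```

```bash
python3 -c "
from plan import *
show()"
```

```text
t 5.62 pos [545.6  14.8 236.5] jawyaw -55.9 ydown [ 4.e-04 -1.e-04 -1.e+00] q [-0.177  0.421  1.755 -0.     0.964  0.798] F [-0.91  0.56  4.91] M [0.07  0.224 0.041] gap 0.125
```

Emit:
{"fn": "carry_out", "kwargs": {"commands": [[0,0,0,7],[0,0,0,14],[0,0,0,14]]}}

```text
time_s: 6.0
position: [545.5, 15.1, 236.4]
ee_rot: [-0.124, 0.696, -0.696, 0.124]
contact_force: [-1.4, 1.5, 5.6]
finger_gap: 0.131
```

```bash
python3 -c "
from plan import *
show()"
```

```text
t 6.0 pos [545.5  15.1 236.4] jawyaw -69.8 ydown [ 2.e-04  3.e-04 -1.e+00] q [-0.177  0.421  1.756  0.     0.965  1.041] F [-1.37  1.52  5.62] M [0.368 0.218 0.282] gap 0.131
```

Emit:
{"fn": "carry_out", "kwargs": {"commands": [[0,0,0,0]]}}

```text
time_s: 6.12
position: [545.5, 15.1, 236.4]
ee_rot: [-0.125, 0.696, -0.696, 0.125]
contact_force: [-0.8, 0.9, 6.1]
finger_gap: 0.13
```

```bash
python3 -c "
from plan import *
show()"
```

```text
t 6.12 pos [545.5  15.1 236.4] jawyaw -69.7 ydown [ 1.e-04  3.e-04 -1.e+00] q [-0.177  0.421  1.756  0.     0.965  1.04 ] F [-0.84  0.86  6.06] M [0.369 0.222 0.27 ] gap 0.13
```

Emit:
{"fn": "carry_out", "kwargs": {"commands": [[0,0,0,0],[0,0,0,0],[0,0,0,0],[0,-30,0,0],[0,-60,0,0]], "hand": -0.05}}

```text
time_s: 6.75
position: [545.4, 14.7, 296.4]
ee_rot: [-0.123, 0.697, -0.696, 0.122]
contact_force: [-0.5, -0.5, -0.2]
finger_gap: 0.471
```

```bash
python3 -c "
from plan import *
show();to(468.2,-111.8,297,119.5)"
```

```text
t 6.75 pos [545.4  14.7 296.4] jawyaw -70.1 ydown [-1.4e-03  2.0e-04 -1.0e+00] q [-0.177  0.348  1.694 -0.     1.101  1.046] F [-0.48 -0.52 -0.22] M [-0.017  0.002 -0.033] gap 0.471
shift [115.7  -0.5  92.7] turn cw+ [np.float64(-549.6), np.float64(-369.6), np.float64(-189.6), np.float64(-9.6), np.float64(170.4)]
```

Emit:
{"fn": "carry_out", "kwargs": {"commands": [[23,0,18,-10.5],[46,0,37,-21],[69,0,56,-31.5],[92,0,74,-42],[115.7,0,92.7,-52.5],[115.7,0,92.7,-63],[115.7,0,92.7,-73.5],[115.7,0,92.7,-84]]}}

```text
time_s: 7.75
position: [468.1, -111.9, 296.1]
ee_rot: [0.558, -0.434, 0.434, -0.558]
contact_force: [0.0, -0.7, 0.1]
finger_gap: 0.474
```

Emit:
{"fn": "carry_out", "kwargs": {"commands": [[0,0,0,-10.5],[0,0,0,-21],[0,0,0,-31.5],[0,0,0,-42],[0,0,0,-52.5],[0,0,0,-63],[0,0,0,-73.5],[0,0,0,-84]]}}

```text
time_s: 8.75
position: [468.2, -111.7, 296.1]
ee_rot: [0.705, 0.051, -0.051, -0.705]
contact_force: [-0.2, 0.2, -0.1]
finger_gap: 0.475
```

Emit:
{"fn": "carry_out", "kwargs": {"commands": [[0,0,0,-10.5],[0,0,0,-21.6],[0,0,0,-21.6]]}}

```text
time_s: 9.12
position: [468.2, -111.7, 296.2]
ee_rot: [0.684, 0.18, -0.18, -0.684]
contact_force: [-0.1, 0.7, 0.0]
finger_gap: 0.481
```

```bash
python3 - <<'E'
from plan import *
from h import *
from station import snapshot
show()
s=snapshot("side");cv2.imwrite("pics/s3.png",cv2.resize(s["image"][150:240,260:350],None,fx=6,fy=6,interpolation=cv2.INTER_CUBIC))
s=snapshot("top");cv2.imwrite("pics/t3.png",cv2.resize(s["image"][170:260,250:370],None,fx=6,fy=6,interpolation=cv2.INTER_CUBIC))
show();to(468.2,-111.8,235,119.5)
E
```

```text
t 9.12 pos [ 468.2 -111.7  296.2] jawyaw 119.4 ydown [-1.e-04 -0.e+00 -1.e+00] q [-0.467  0.243  1.847 -0.     1.052 -2.551] F [-0.14  0.74  0.04] M [ 0.011  0.007 -0.009] gap 0.481
t 9.22 pos [ 468.2 -111.7  296.2] jawyaw 119.3 ydown [-0. -0. -1.] q [-0.467  0.243  1.847 -0.     1.052 -2.548] F [0.07 0.48 0.08] M [-0.017 -0.005 -0.001] gap 0.476
shift [-0.  61.2 -0.1] turn cw+ [np.float64(-360.2), np.float64(-180.2), np.float64(-0.2), np.float64(179.8), np.float64(359.8)]
```

View pics/s3.png

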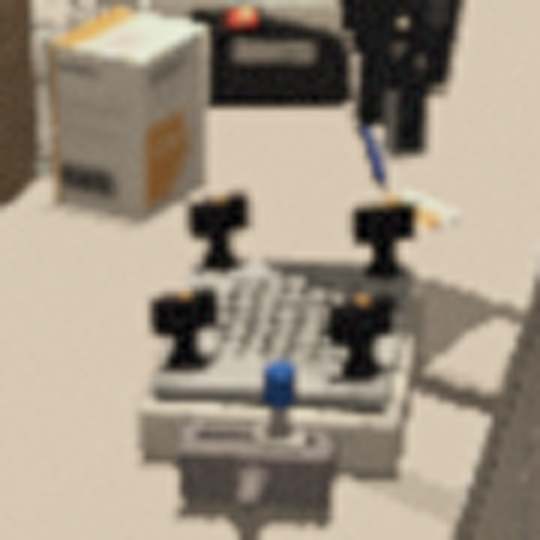

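View pics/t3.png

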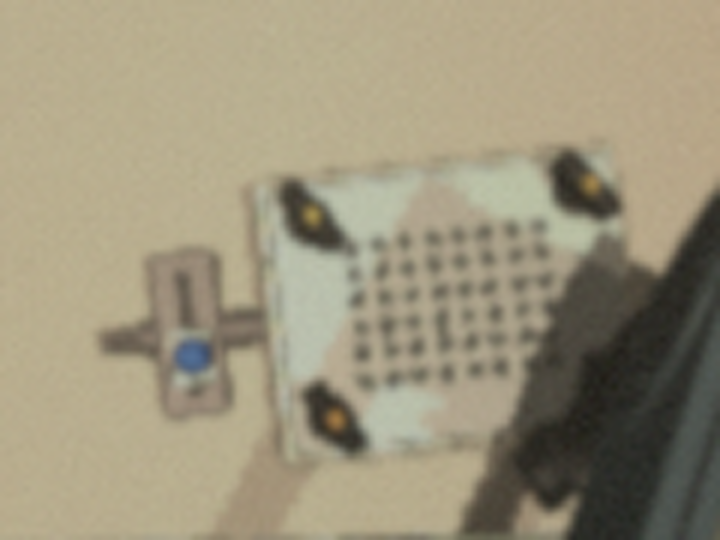

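Emit:
{"fn": "carry_out", "kwargs": {"commands": [[0,31,0,0],[0,61,0,0],[0,61,0,0]]}}

```text
time_s: 9.6
position: [467.2, -111.2, 233.5]
ee_rot: [-0.683, -0.178, 0.18, 0.685]
contact_force: [0.2, 0.5, 0.5]
finger_gap: 0.472
```

Emit:
{"fn": "carry_out", "kwargs": {"commands": [[0,0,0,0],[0,0,0,0],[0,0,0,0],[0,0,0,0]], "hand": -1}}

```text
time_s: 10.1
position: [468.7, -111.8, 236.5]
ee_rot: [0.684, 0.181, -0.179, -0.683]
contact_force: [-1.3, 0.6, 6.8]
finger_gap: 0.129
```

```bash
python3 -c "
from plan import *
show()"
```

```text
t 10.1 pos [ 468.7 -111.8  236.5] jawyaw 119.5 ydown [ 0.0023 -0.001  -1.    ] q [-0.466  0.326  1.912  0.     0.902 -2.551] F [-1.31  0.65  6.77] M [ 0.246  0.257 -0.026] gap 0.129
```

Emit:
{"fn": "carry_out", "kwargs": {"commands": [[0,0,0,10.5],[0,0,0,21],[0,0,0,31.5],[0,0,0,42]]}}

```text
time_s: 10.6
position: [468.5, -111.4, 236.2]
ee_rot: [-0.703, 0.079, -0.08, 0.703]
contact_force: [-0.0, 3.2, 4.2]
finger_gap: 0.129
```

```bash
python3 -c "
from plan import *
show()"
```

```text
t 10.6 pos [ 468.5 -111.4  236.2] jawyaw 77.1 ydown [ 1.8e-03  1.0e-04 -1.0e+00] q [-4.660e-01  3.260e-01  1.912e+00  1.000e-03  9.020e-01 -1.812e+00] F [-0.02  3.21  4.24] M [ 0.567 -0.04  -0.037] gap 0.129
```

Small +y correction while turning (jaw axis is near +y).

Emit:
{"fn": "carry_out", "kwargs": {"commands": [[0,0,0.7,10.5],[0,0,0.7,21],[0,0,0.7,31.5],[0,0,0.7,42],[0,0,0.7,42]]}}

```text
time_s: 11.22
position: [468.8, -110.8, 235.9]
ee_rot: [-0.628, 0.323, -0.324, 0.629]
contact_force: [1.7, 3.8, 3.7]
finger_gap: 0.128
```

```bash
python3 -c "
from plan import *
show()"
```

```text
t 11.22 pos [ 468.8 -110.8  235.9] jawyaw 35.5 ydown [ 2.1e-03  1.0e-04 -1.0e+00] q [-4.640e-01  3.270e-01  1.912e+00  1.000e-03  9.010e-01 -1.086e+00] F [1.72 3.76 3.72] M [ 0.683 -0.369  0.017] gap 0.128
```

Emit:
{"fn": "carry_out", "kwargs": {"commands": [[-0.5,0,0.8,7],[-0.5,0,0.8,14],[-0.5,0,0.8,14]]}}

```text
time_s: 11.6
position: [469.2, -110.4, 235.8]
ee_rot: [-0.585, 0.396, -0.398, 0.585]
contact_force: [1.5, 0.8, 3.1]
finger_gap: 0.125
```

```bash
python3 -c "
from plan import *
show()"
```

```text
t 11.6 pos [ 469.2 -110.4  235.8] jawyaw 21.7 ydown [ 1.7e-03 -9.0e-04 -1.0e+00] q [-0.463  0.327  1.912 -0.     0.901 -0.842] F [1.54 0.78 3.09] M [ 0.158 -0.321 -0.025] gap 0.125
```

Emit:
{"fn": "carry_out", "kwargs": {"commands": [[0,0,0.4,7],[0,0,0.4,14],[0,0,0.4,14]]}}

```text
time_s: 11.98
position: [469.5, -110.3, 235.6]
ee_rot: [-0.533, 0.464, -0.466, 0.533]
contact_force: [2.0, 0.2, 3.4]
finger_gap: 0.128
```

```bash
python3 -c "
from plan import *
show()"
```

```text
t 11.97 pos [ 469.5 -110.3  235.6] jawyaw 7.8 ydown [ 1.4e-03 -8.0e-04 -1.0e+00] q [-0.462  0.328  1.911 -0.     0.901 -0.598] F [1.95 0.16 3.37] M [ 0.126 -0.264  0.023] gap 0.128
```

112° (1.95 rad), still free.

Emit:
{"fn": "carry_out", "kwargs": {"commands": [[0,0,0.4,7],[0,0,0.4,14],[0,0,0.4,14]]}}

```text
time_s: 12.35
position: [469.8, -110.2, 235.6]
ee_rot: [0.472, -0.526, 0.527, -0.472]
contact_force: [1.9, -0.1, 3.7]
finger_gap: 0.129
```

```bash
python3 -c "
from plan import *
show()"
```

```text
t 12.35 pos [ 469.8 -110.2  235.6] jawyaw -6.2 ydown [ 1.1e-03 -8.0e-04 -1.0e+00] q [-0.462  0.329  1.911 -0.     0.901 -0.353] F [ 1.91 -0.14  3.73] M [-0.109 -0.357  0.015] gap 0.129
```

Emit:
{"fn": "carry_out", "kwargs": {"commands": [[0,0,0.4,7],[0,0,0.4,14],[0,0,0.4,14]]}}

```text
time_s: 12.72
position: [470.1, -110.3, 235.4]
ee_rot: [0.404, -0.58, 0.58, -0.405]
contact_force: [1.8, -1.4, 3.6]
finger_gap: 0.129
```

```bash
python3 -c "
from plan import *
show()"
```

```text
t 12.72 pos [ 470.1 -110.3  235.4] jawyaw -20.2 ydown [ 8.e-04 -7.e-04 -1.e+00] q [-0.462  0.329  1.91  -0.     0.902 -0.109] F [ 1.82 -1.43  3.59] M [-0.174 -0.228 -0.012] gap 0.129
```

Emit:
{"fn": "carry_out", "kwargs": {"commands": [[0.2,0,0.4,7],[0.2,0,0.4,14],[0.2,0,0.4,14]]}}

```text
time_s: 13.1
position: [470.4, -110.5, 235.3]
ee_rot: [0.331, -0.625, 0.625, -0.331]
contact_force: [2.2, 0.2, 2.2]
finger_gap: 0.13
```

```bash
python3 -c "
from plan import *
show()"
```

```text
t 13.1 pos [ 470.4 -110.5  235.3] jawyaw -34.2 ydown [ 6.e-04 -4.e-04 -1.e+00] q [-0.462  0.33   1.909 -0.     0.902  0.135] F [2.16 0.2  2.18] M [-0.151 -0.394  0.017] gap 0.13
```

154° (2.69 rad). Continue.

Emit:
{"fn": "carry_out", "kwargs": {"commands": [[0,0,0.3,7],[0,0,0.3,14],[0,0,0.3,14]]}}

```text
time_s: 13.48
position: [470.6, -110.6, 235.2]
ee_rot: [0.252, -0.66, 0.661, -0.252]
contact_force: [2.3, -0.9, 1.9]
finger_gap: 0.129
```

```bash
python3 -c "
from plan import *
show()"
```

```text
t 13.47 pos [ 470.6 -110.6  235.2] jawyaw -48.2 ydown [ 4.e-04 -4.e-04 -1.e+00] q [-0.462  0.331  1.909 -0.     0.902  0.379] F [ 2.27 -0.89  1.95] M [-0.223 -0.387  0.194] gap 0.129
```

Emit:
{"fn": "carry_out", "kwargs": {"commands": [[0,0,0.2,2.5],[0,0,0.2,2.5]]}}

```text
time_s: 13.72
position: [470.6, -110.7, 235.2]
ee_rot: [0.238, -0.666, 0.666, -0.238]
contact_force: [1.9, -1.6, 1.7]
finger_gap: 0.126
```

```bash
python3 -c "
from plan import *
show()"
```

```text
t 13.72 pos [ 470.6 -110.7  235.2] jawyaw -50.7 ydown [ 2.e-04 -2.e-04 -1.e+00] q [-0.462  0.331  1.908 -0.     0.902  0.423] F [ 1.88 -1.62  1.66] M [-0.096 -0.412  0.163] gap 0.126
```

Emit:
{"fn": "carry_out", "kwargs": {"commands": [[0,0,0,0],[0,0,0,0],[0,0,0,0],[0,-30,0,0],[0,-60,0,0],[0,-60,0,-5]], "hand": -0.05}}

```text
time_s: 14.48
position: [471.2, -111.0, 297.5]
ee_rot: [0.265, -0.654, 0.657, -0.267]
contact_force: [0.3, 0.2, -0.8]
finger_gap: 0.475
```

```bash
python3 -c "
from plan import *
show();to(557.1,-103.9,297,130)"
```

```text
t 14.47 pos [ 471.2 -111.   297.5] jawyaw -45.9 ydown [ 0.004 -0.002 -1.   ] q [-0.462  0.244  1.841 -0.     1.052  0.339] F [ 0.32  0.2  -0.84] M [-0.007  0.013 -0.025] gap 0.475
shift [-66.5   0.8  54.7] turn cw+ [np.float64(-535.9), np.float64(-355.9), np.float64(-175.9), np.float64(4.1), np.float64(184.1)]
```

Emit:
{"fn": "carry_out", "kwargs": {"commands": [[-22,0,18,-10.5],[-44,0,36,-21],[-66.5,0,54.7,-31.5],[-66.5,0,54.7,-42],[-66.5,0,54.7,-52.5],[-66.5,0,54.7,-63],[-66.5,0,54.7,-73.5],[-66.5,0,54.7,-84]]}}

```text
time_s: 15.48
position: [556.2, -103.7, 294.9]
ee_rot: [0.637, -0.308, 0.308, -0.636]
contact_force: [0.2, -0.4, -0.1]
finger_gap: 0.47
```

Emit:
{"fn": "carry_out", "kwargs": {"commands": [[0,0,0,-10.5],[0,0,0,-21],[0,0,0,-31.5],[0,0,0,-42],[0,0,0,-52.5],[0,0,0,-63],[0,0,0,-73.5],[0,0,0,-84]]}}

```text
time_s: 16.48
position: [556.1, -103.7, 294.9]
ee_rot: [-0.679, -0.197, 0.197, 0.679]
contact_force: [0.4, -0.4, -0.4]
finger_gap: 0.473
```

Emit:
{"fn": "carry_out", "kwargs": {"commands": [[0,0,0,-7.9],[0,0,0,-7.9]]}}

```text
time_s: 16.73
position: [556.2, -103.8, 295.0]
ee_rot: [-0.665, -0.241, 0.241, 0.665]
contact_force: [0.9, 1.1, -0.3]
finger_gap: 0.473
```

```bash
python3 - <<'E'
from plan import *
from h import *
from station import snapshot
s=snapshot("side");cv2.imwrite("pics/s4.png",cv2.resize(s["image"][150:240,260:350],None,fx=6,fy=6,interpolation=cv2.INTER_CUBIC))
s=snapshot("top");cv2.imwrite("pics/t4.png",cv2.resize(s["image"][170:260,250:370],None,fx=6,fy=6,interpolation=cv2.INTER_CUBIC))
show();to(557.1,-103.9,235,130)
E
```

```text
t 16.82 pos [ 556.3 -103.8  295. ] jawyaw 129.7 ydown [-5.e-04  2.e-04 -1.e+00] q [-0.381  0.382  1.645  0.     1.115 -2.646] F [-0.09  0.52  0.09] M [0.015 0.03  0.027] gap 0.473
shift [ 0.6 60.  -0.7] turn cw+ [np.float64(-360.3), np.float64(-180.3), np.float64(-0.3), np.float64(179.7), np.float64(359.7)]
```

View pics/s4.png

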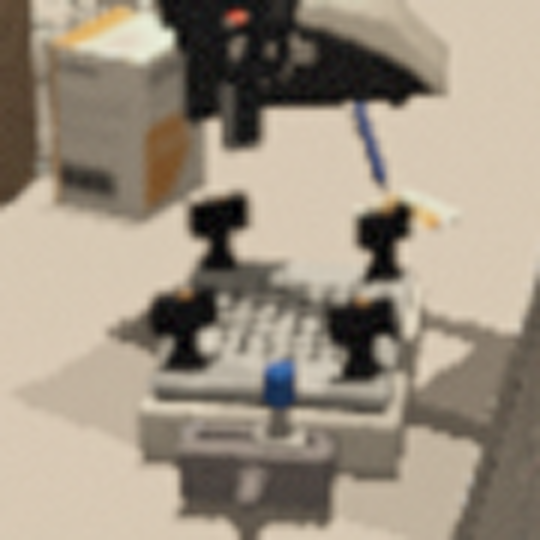

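View pics/t4.png

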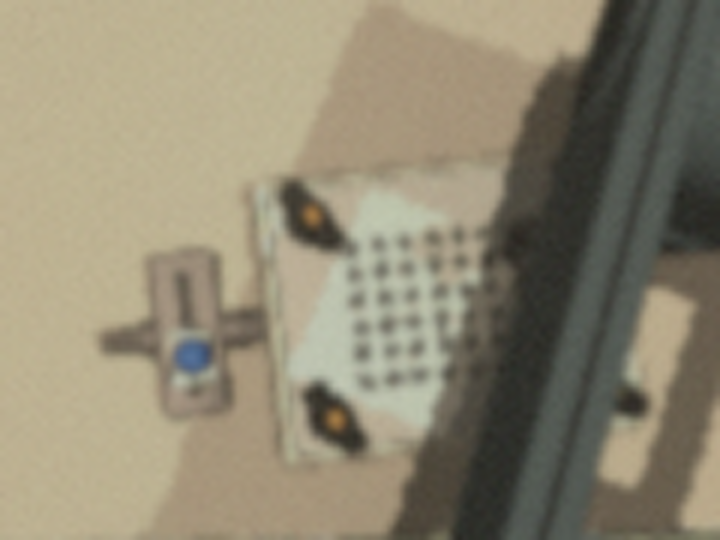

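Gripper (px ~240,110 in the side crop) hangs above the far-right nut (218,215), clear. Descend and grip.

Emit:
{"fn": "carry_out", "kwargs": {"commands": [[0.5,30,-0.5,0],[0.5,60,-0.5,0],[0.5,60,-0.5,0]]}}

```text
time_s: 17.2
position: [556.0, -103.5, 233.0]
ee_rot: [-0.664, -0.239, 0.242, 0.666]
contact_force: [-0.6, -0.3, 0.2]
finger_gap: 0.477
```

Emit:
{"fn": "carry_out", "kwargs": {"commands": [[0,0,0,0],[0,0,0,0],[0,0,0,0],[0,0,0,0]], "hand": -1}}

```text
time_s: 17.7
position: [557.4, -103.8, 236.7]
ee_rot: [0.665, 0.242, -0.24, -0.664]
contact_force: [-2.4, 2.6, 6.1]
finger_gap: 0.128
```

```bash
python3 -c "
from plan import *
show()"
```

```text
t 17.7 pos [ 557.4 -103.8  236.7] jawyaw 129.9 ydown [ 2.e-03 -6.e-04 -1.e+00] q [-0.381  0.452  1.702  0.     0.985 -2.648] F [-2.37  2.58  6.15] M [0.258 0.33  0.014] gap 0.128
```

Emit:
{"fn": "carry_out", "kwargs": {"commands": [[0,0,0.8,10.5],[0,0,0.8,21],[0,0,0.8,31.5],[0,0,0.8,42]]}}

```text
time_s: 18.2
position: [557.2, -103.6, 236.4]
ee_rot: [0.707, -0.014, 0.016, -0.706]
contact_force: [0.0, -0.4, 2.4]
finger_gap: 0.131
```

```bash
python3 -c "
from plan import *
show()"
```

```text
t 18.2 pos [ 557.2 -103.6  236.4] jawyaw 87.5 ydown [ 0.0026 -0.0014 -1.    ] q [-0.381  0.452  1.704 -0.     0.983 -1.908] F [ 0.03 -0.38  2.38] M [-0.075 -0.017  0.062] gap 0.131
```

Emit:
{"fn": "carry_out", "kwargs": {"commands": [[0,0,0,10.5],[0,0,0,21],[0,0,0,31.5],[0,0,0,42],[0,0,0,42]]}}

```text
time_s: 18.82
position: [557.1, -103.6, 236.0]
ee_rot: [0.656, -0.264, 0.266, -0.655]
contact_force: [1.4, -1.0, 3.4]
finger_gap: 0.129
```

```bash
python3 -c "
from plan import *
show()"
```

```text
t 18.82 pos [ 557.1 -103.6  236. ] jawyaw 46.0 ydown [ 0.0023 -0.0012 -1.    ] q [-0.381  0.452  1.704 -0.     0.983 -1.183] F [ 1.44 -0.98  3.44] M [-0.153 -0.107 -0.005] gap 0.129
```

84° (1.47 rad). Fine steps from here.

Emit:
{"fn": "carry_out", "kwargs": {"commands": [[0,0,0,7],[0,0,0,14],[0,0,0,14]]}}

```text
time_s: 19.2
position: [557.1, -103.6, 235.9]
ee_rot: [-0.619, 0.341, -0.343, 0.619]
contact_force: [0.9, -1.4, 2.9]
finger_gap: 0.127
```

```bash
python3 -c "
from plan import *
show()"
```

```text
t 19.2 pos [ 557.1 -103.6  235.9] jawyaw 32.1 ydown [ 0.0021 -0.0011 -1.    ] q [-0.381  0.453  1.704 -0.     0.983 -0.941] F [ 0.93 -1.37  2.89] M [-0.204 -0.238  0.008] gap 0.127
```

Emit:
{"fn": "carry_out", "kwargs": {"commands": [[0.2,0,0,7],[0.2,0,0,14],[0.2,0,0,14]]}}

```text
time_s: 19.58
position: [557.2, -103.6, 235.8]
ee_rot: [-0.573, 0.414, -0.415, 0.573]
contact_force: [1.9, 0.4, 3.2]
finger_gap: 0.132
```

```bash
python3 -c "
from plan import *
show()"
```

```text
t 19.57 pos [ 557.2 -103.6  235.8] jawyaw 18.2 ydown [ 1.8e-03 -8.0e-04 -1.0e+00] q [-0.381  0.453  1.704 -0.     0.983 -0.698] F [1.91 0.44 3.23] M [-0.17  -0.313  0.129] gap 0.132
```

Emit:
{"fn": "carry_out", "kwargs": {"commands": [[0,0,0.3,5],[0,0,0.3,5]]}}

```text
time_s: 19.82
position: [557.3, -103.6, 235.7]
ee_rot: [-0.554, 0.439, -0.44, 0.554]
contact_force: [0.2, -1.2, 5.4]
finger_gap: 0.131
```

```bash
python3 -c "
from plan import *
show()"
```

```text
t 19.82 pos [ 557.3 -103.6  235.7] jawyaw 13.2 ydown [ 1.3e-03 -8.0e-04 -1.0e+00] q [-0.38   0.453  1.703 -0.     0.984 -0.61 ] F [ 0.2  -1.17  5.39] M [-0.25  -0.231  0.117] gap 0.131
```

Emit:
{"fn": "carry_out", "kwargs": {"commands": [[0,0,0,4],[0,0,0,4]]}}

```text
time_s: 20.08
position: [557.3, -103.6, 235.7]
ee_rot: [-0.538, 0.458, -0.459, 0.538]
contact_force: [2.0, -1.9, 6.1]
finger_gap: 0.127
```

```bash
python3 -c "
from plan import *
from station import snapshot
show()
for i in range(2): snapshot('side');print(get_obs()['moment'])"
```

```text
t 20.07 pos [ 557.3 -103.6  235.7] jawyaw 9.1 ydown [ 1.2e-03 -8.0e-04 -1.0e+00] q [-0.38   0.453  1.703 -0.     0.984 -0.54 ] F [ 1.95 -1.87  6.15] M [-0.343 -0.213  0.271] gap 0.127
[-0.34731184 -0.26725786  0.24658739]
[-0.34178221 -0.25642464  0.18928921]
```

Emit:
{"fn": "carry_out", "kwargs": {"commands": [[0,0,0,0],[0,0,0,0],[0,0,0,0],[0,-30,0,0],[0,-60,0,0],[0,-60,0,-7]], "hand": -0.05}}

```text
time_s: 20.92
position: [557.7, -103.6, 297.7]
ee_rot: [-0.564, 0.424, -0.427, 0.565]
contact_force: [0.7, -0.9, -1.8]
finger_gap: 0.476
```

```bash
python3 -c "
from plan import *
show();to(459.3,8.2,296,126)"
```

```text
t 20.93 pos [ 557.7 -103.6  297.7] jawyaw 16.1 ydown [ 0.0042 -0.0015 -1.    ] q [-0.38   0.38   1.641  0.     1.116 -0.661] F [ 0.65 -0.89 -1.81] M [ 0.037  0.046 -0.001] gap 0.476
shift [-134.6    1.1  -63.7] turn cw+ [np.float64(-469.9), np.float64(-289.9), np.float64(-109.9), np.float64(70.1), np.float64(250.1)]
```

Emit:
{"fn": "carry_out", "kwargs": {"commands": [[-34,0,-16,-10.5],[-67,0,-32,-21],[-101,0,-48,-31.5],[-134.6,0,-63.7,-42],[-134.6,0,-63.7,-52.5],[-134.6,0,-63.7,-63],[-134.6,0,-63.7,-73.5],[-134.6,0,-63.7,-84]]}}

```text
time_s: 21.92
position: [458.6, 8.8, 295.0]
ee_rot: [-0.704, -0.063, 0.063, 0.704]
contact_force: [0.3, -0.7, -0.6]
finger_gap: 0.475
```

Emit:
{"fn": "carry_out", "kwargs": {"commands": [[0,0,0,-10],[0,0,0,-20],[0,0,0,-26],[0,0,0,-26]]}}

```text
time_s: 22.42
position: [458.7, 8.8, 295.0]
ee_rot: [-0.673, -0.217, 0.218, 0.673]
contact_force: [0.3, 0.9, -0.4]
finger_gap: 0.474
```

```bash
python3 - <<'E'
from plan import *
from h import *
from station import snapshot
s=snapshot("side");cv2.imwrite("pics/s5.png",cv2.resize(s["image"][150:240,260:350],None,fx=6,fy=6,interpolation=cv2.INTER_CUBIC))
show();to(459.3,8.2,235,126)
E
```

```text
t 22.48 pos [458.7   8.8 295.1] jawyaw 125.8 ydown [-5.e-04  2.e-04 -1.e+00] q [-0.225  0.207  1.899  0.     1.036 -2.42 ] F [ 1.2   0.28 -0.91] M [-0.05  -0.02  -0.021] gap 0.477
shift [ 0.1 60.1 -0.8] turn cw+ [np.float64(-360.2), np.float64(-180.2), np.float64(-0.2), np.float64(179.8), np.float64(359.8)]
```

View pics/s5.png

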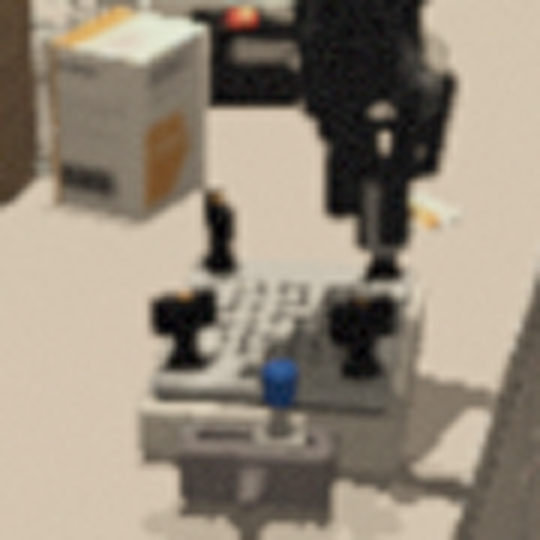

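Fingers (px ~360,220) hang above the near-left nut (360,330). Descend and grip.

Emit:
{"fn": "carry_out", "kwargs": {"commands": [[0,30,-0.4,0],[0,60,-0.4,0],[0,60,-0.4,0]]}}

```text
time_s: 22.85
position: [458.0, 8.6, 233.6]
ee_rot: [-0.672, -0.216, 0.219, 0.674]
contact_force: [-0.9, -0.0, 0.5]
finger_gap: 0.477
```

Emit:
{"fn": "carry_out", "kwargs": {"commands": [[0,0,0,0],[0,0,0,0],[0,0,0,0],[0,0,0,0]], "hand": -1}}

```text
time_s: 23.35
position: [459.6, 8.4, 236.4]
ee_rot: [0.673, 0.218, -0.217, -0.672]
contact_force: [-1.4, 1.8, 6.7]
finger_gap: 0.129
```

```bash
python3 -c "
from plan import *
show()"
```

```text
t 23.35 pos [459.6   8.4 236.4] jawyaw 125.9 ydown [ 2.3e-03 -4.0e-04 -1.0e+00] q [-0.225  0.292  1.964  0.     0.883 -2.422] F [-1.39  1.76  6.69] M [0.168 0.167 0.018] gap 0.129
```

Emit:
{"fn": "carry_out", "kwargs": {"commands": [[0,0,0.5,10.5],[0,0,0.5,21],[0,0,0.5,31.5],[0,0,0.5,42]]}}

```text
time_s: 23.85
position: [459.5, 8.4, 236.1]
ee_rot: [0.706, -0.039, 0.041, -0.706]
contact_force: [-0.2, -3.0, 1.4]
finger_gap: 0.13
```

```bash
python3 -c "
from plan import *
show()"
```

```text
t 23.85 pos [459.5   8.4 236.1] jawyaw 83.5 ydown [ 0.0027 -0.0014 -1.    ] q [-2.250e-01  2.930e-01  1.964e+00 -1.000e-03  8.820e-01 -1.683e+00] F [-0.21 -2.97  1.37] M [-0.387 -0.073  0.024] gap 0.13
```

Emit:
{"fn": "carry_out", "kwargs": {"commands": [[0,0,-0.6,10.5],[0,0,-0.6,21],[0,0,-0.6,31.5],[0,0,-0.6,42],[0,0,-0.6,42]]}}

```text
time_s: 24.48
position: [459.3, 7.9, 235.8]
ee_rot: [-0.646, 0.287, -0.289, 0.646]
contact_force: [1.4, -1.1, 1.2]
finger_gap: 0.128
```

```bash
python3 -c "
from plan import *
show()"
```

```text
t 24.48 pos [459.3   7.9 235.8] jawyaw 42.0 ydown [ 2.2e-03 -8.0e-04 -1.0e+00] q [-0.226  0.293  1.965 -0.     0.881 -0.958] F [ 1.4  -1.09  1.2 ] M [-0.189 -0.227  0.081] gap 0.128
```

Emit:
{"fn": "carry_out", "kwargs": {"commands": [[0.2,0,0,7],[0.2,0,0,14],[0.2,0,0,14]]}}

```text
time_s: 24.85
position: [459.4, 7.8, 235.7]
ee_rot: [-0.606, 0.363, -0.364, 0.607]
contact_force: [2.2, -1.5, 0.7]
finger_gap: 0.13
```

```bash
python3 -c "
from plan import *
show()"
```

```text
t 24.85 pos [459.4   7.8 235.7] jawyaw 28.1 ydown [ 1.6e-03 -5.0e-04 -1.0e+00] q [-0.226  0.293  1.965 -0.     0.882 -0.717] F [ 2.17 -1.47  0.69] M [-0.245 -0.23   0.056] gap 0.13
```

98° (1.71 rad), drag ~0.06.

Emit:
{"fn": "carry_out", "kwargs": {"commands": [[0.4,0,0.2,7],[0.4,0,0.2,14],[0.4,0,0.2,14]]}}

```text
time_s: 25.22
position: [459.4, 7.7, 235.5]
ee_rot: [-0.558, 0.434, -0.435, 0.558]
contact_force: [0.3, -0.5, 2.7]
finger_gap: 0.13
```

```bash
python3 -c "
from plan import *
show()"
```

```text
t 25.23 pos [459.4   7.7 235.5] jawyaw 14.2 ydown [ 8.e-04 -2.e-04 -1.e+00] q [-0.227  0.294  1.964 -0.     0.882 -0.474] F [ 0.29 -0.48  2.71] M [-0.089 -0.099 -0.009] gap 0.13
```

Emit:
{"fn": "carry_out", "kwargs": {"commands": [[0,0,0,7],[0,0,0,14],[0,0,0,14]]}}

```text
time_s: 25.6
position: [459.4, 7.7, 235.4]
ee_rot: [-0.501, 0.499, -0.499, 0.501]
contact_force: [0.6, -1.5, 3.0]
finger_gap: 0.128
```

```bash
python3 -c "
from plan import *
show()"
```

```text
t 25.6 pos [459.4   7.7 235.4] jawyaw 0.2 ydown [ 5.e-04 -2.e-04 -1.e+00] q [-0.227  0.294  1.964 -0.     0.882 -0.23 ] F [ 0.62 -1.53  3.04] M [-0.178 -0.139  0.091] gap 0.128
```

Emit:
{"fn": "carry_out", "kwargs": {"commands": [[0.2,0,0,7],[0.2,0,0,7]]}}

```text
time_s: 25.85
position: [459.4, 7.6, 235.4]
ee_rot: [0.469, -0.529, 0.529, -0.47]
contact_force: [1.1, -0.3, 3.4]
finger_gap: 0.132
```

```bash
python3 -c "
from plan import *
show()"
```

```text
t 25.85 pos [459.4   7.6 235.4] jawyaw -6.8 ydown [ 4.e-04  0.e+00 -1.e+00] q [-0.227  0.294  1.965  0.     0.882 -0.108] F [ 1.07 -0.26  3.36] M [ 0.033 -0.121  0.197] gap 0.132
```

Emit:
{"fn": "carry_out", "kwargs": {"commands": [[0,0,0,3],[0,0,0,3]]}}

```text
time_s: 26.1
position: [459.4, 7.6, 235.4]
ee_rot: [0.455, -0.541, 0.541, -0.455]
contact_force: [0.9, 0.2, 2.7]
finger_gap: 0.125
```

```bash
python3 -c "
from plan import *
from station import snapshot
show()
for i in range(2): snapshot('side');print(get_obs()['moment'])"
```

```text
t 26.1 pos [459.4   7.6 235.4] jawyaw -9.8 ydown [ 4.e-04  0.e+00 -1.e+00] q [-0.227  0.294  1.965  0.     0.882 -0.056] F [0.92 0.22 2.71] M [ 0.063 -0.15   0.311] gap 0.125
[ 0.12051687 -0.0857153   0.28183422]
[ 0.06947312 -0.16418004  0.23508626]
```

Emit:
{"fn": "carry_out", "kwargs": {"commands": [[0,0,0,0],[0,0,0,0],[0,0,0,0],[0,-30,0,0],[0,-60,0,0],[0,-65,0,10]], "hand": -0.05}}

```text
time_s: 26.95
position: [459.9, 7.4, 302.1]
ee_rot: [0.403, -0.579, 0.581, -0.405]
contact_force: [0.4, 0.5, -0.4]
finger_gap: 0.471
```

```bash
python3 -c "
from plan import *
show();to(451.5,65,300,-85)"
```

```text
t 26.95 pos [459.9   7.4 302.1] jawyaw -20.3 ydown [ 3.6e-03 -8.0e-04 -1.0e+00] q [-0.227  0.198  1.889  0.     1.051  0.128] F [ 0.39  0.49 -0.42] M [ 0.016 -0.029  0.008] gap 0.471
shift [-51.1   2.1 -27.9] turn cw+ [np.float64(-295.3), np.float64(-115.3), np.float64(64.7), np.float64(244.7), np.float64(424.7)]
```

Emit:
{"fn": "carry_out", "kwargs": {"commands": [[-25,0,-14,10.5],[-51,0,-28,21],[-51,0,-28,31.5],[-51,0,-28,42],[-51,0,-28,52.5],[-51,0,-28,63],[-51,0,-28,64.7],[-51,0,-28,64.7]], "hand": -1}}

```text
time_s: 27.95
position: [450.5, 65.1, 300.1]
ee_rot: [-0.033, 0.706, -0.706, 0.033]
contact_force: [0.1, 0.3, 0.1]
finger_gap: 0.003
```

```bash
python3 - <<'E'
from plan import *
from h import *
from station import snapshot
show();to(451.5,65,234,-85)
s=snapshot("side");np.savez("s6.npz",**s);cv2.imwrite("pics/s6.png",cv2.resize(s["image"][150:240,260:350],None,fx=6,fy=6,interpolation=cv2.INTER_CUBIC))
s=snapshot("top");np.savez("t6.npz",**s);cv2.imwrite("pics/t6.png",cv2.resize(s["image"][170:260,250:370],None,fx=6,fy=6,interpolation=cv2.INTER_CUBIC))
E
```

```text
t 27.95 pos [450.5  65.1 300.1] jawyaw -84.7 ydown [-2.e-04  0.e+00 -1.e+00] q [-0.102  0.194  1.901  0.     1.047  1.375] F [0.12 0.33 0.12] M [-0.015 -0.007  0.011] gap 0.003
shift [-1.  66.1  0.2] turn cw+ [np.float64(-359.7), np.float64(-179.7), np.float64(0.3), np.float64(180.3), np.float64(360.3)]
```

View pics/s6.png

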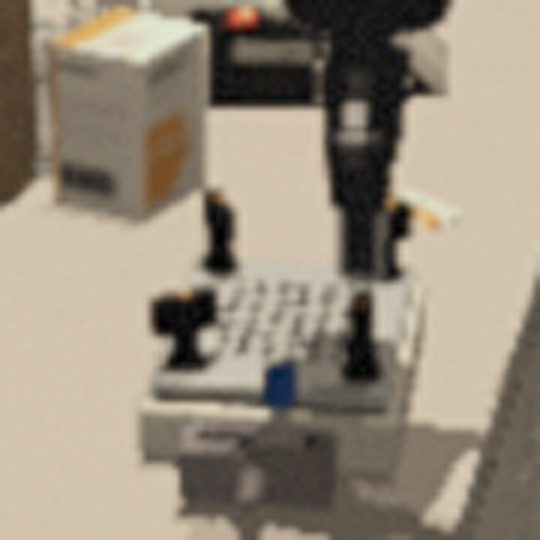

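View pics/t6.png

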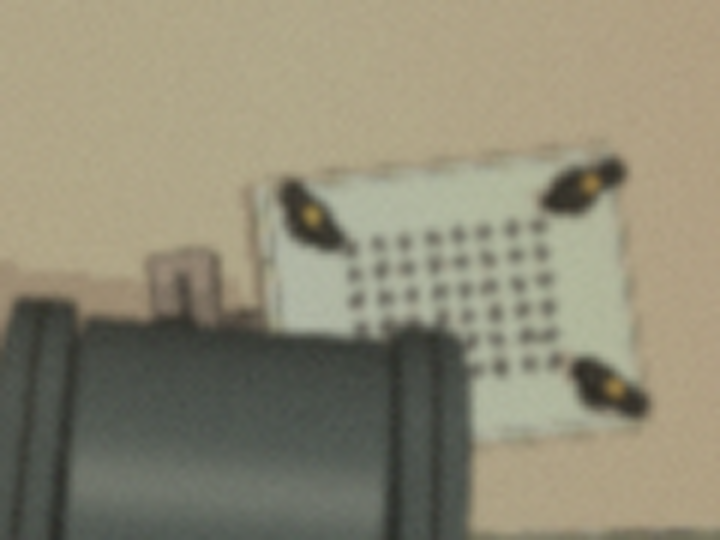

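```bash
python3 - <<'E'
from h import *
s=dict(np.load("t6.npz"));P=cloud(s)
for n,x,y in(("A",547,15),("B",558,-104),("C",471,-111)):
    D=np.hypot(P[...,0]-x,P[...,1]-y); m=(D<26)&(s["image"].max(2)<75)&(P[...,2]>55)
    v,u=np.nonzero(m); q=ray_at(s,np.c_[u,v],86)[:,:2]
    C=np.cov(q.T);e,V=np.linalg.eigh(C);print(n,len(q),q.mean(0).round(1),np.sqrt(e),np.degrees(np.arctan2(V[1,1],V[0,1]))%180)
    w=np.clip(130-s["image"].max(2).astype(float),0,70)*((D<24)&(P[...,2]>76))
    v,u=np.nonzero(w>0); ww=w[v,u]; q=ray_at(s,np.c_[u,v],86)[:,:2]
    C=np.cov(q.T,aweights=ww);e,V=np.linalg.eigh(C);print("   w",np.degrees(np.arctan2(V[1,1],V[0,1]))%180)
E
```

```text
A 30 [544.6  16.4] [3.19321027 9.6642336 ] 39.1231762377505
   w 38.29241061913419
B 34 [555.2 -99.1] [ 3.29271541 10.05383822] 116.63081774937385
   w 116.2852855721948
C 33 [ 469.4 -108.3] [ 2.9902627  10.00139736] 54.35436797693199
   w 53.246698596419805
```

```bash
python3 - <<'E'
from h import *
s=dict(np.load("t6.npz"));s0=dict(np.load("top0.npz"))
R=cv2.Rodrigues(s["rvec"])[0];print("cam",(-R.T@s["tvec"].ravel()).round(0))
cx=dict(A=(546.7,15.4),B=(557.1,-104.2),C=(469.5,-111.8),D=(459,7.7))
F=8
def render(s,c,th):
    # supersampled dark mask: bar box + stem
    m=np.zeros((420*F,560*F),np.uint8)
    t=np.radians(th);a=np.array([np.cos(t),np.sin(t)]);b=np.array([-a[1],a[0]])
    pts=[]
    for sx in(-18,18):
        for sy in(-6,6):
            for z in(65.5,87.5): pts.append([*(np.array(c)+sx*a+sy*b),z])
    uv=(proj(s,pts)+.5)*F
    cv2.fillConvexPoly(m,cv2.convexHull(uv.astype(np.float32)).astype(int),255)
    k=[[c[0]+r*np.cos(q),c[1]+r*np.sin(q),z] for z,r in((47,10),(50,8),(66,6)) for q in np.linspace(0,6.28,16)]
    uv=(proj(s,k)+.5)*F
    cv2.fillConvexPoly(m,cv2.convexHull(uv.astype(np.float32)).astype(int),255)
    return cv2.blur(cv2.resize(m,(560,420),interpolation=cv2.INTER_AREA),(2,2)).astype(float)/255
def fit(s,c,rng):
    g=s["image"].max(2).astype(float); best=[]
    u0,v0=proj(s,[[*c,80]])[0].astype(int); sl=np.s_[v0-10:v0+11,u0-10:u0+11]
    G=g[sl]; 
    for th in rng:
        e=1e18
        for dx in np.arange(-2,2.1,1):
            for dy in np.arange(-2,4.1,1):
                M=render(s,(c[0]+dx,c[1]+dy),th)[sl]
                A=np.c_[M.ravel(),np.ones(M.size)]
                # ignore dot pixels
                w=(s["image"][sl][...,2].astype(int)-s["image"][sl][...,0]<45).ravel()
                x,res,_,_=np.linalg.lstsq(A[w],G.ravel()[w],rcond=None); r=((A[w]@x-G.ravel()[w])**2).sum()
                if r<e:e=r;bd=(dx,dy)
        best.append((e,th,bd))
    return sorted(best)[:3]
for n,lo,hi in(("A",20,50),("B",95,130),("C",35,66)):
    print(n,[(round(e),t,d) for e,t,d in fit(s,cx[n],range(lo,hi,2))])
E
```

```text
cam [ 480.   78. 1142.]
A [(77839, 40, (np.float64(1.0), np.float64(1.0))), (78520, 38, (np.float64(1.0), np.float64(1.0))), (80197, 36, (np.float64(1.0), np.float64(1.0)))]
B [(48067, 117, (np.float64(1.0), np.float64(2.0))), (50550, 115, (np.float64(1.0), np.float64(2.0))), (50698, 119, (np.float64(1.0), np.float64(2.0)))]
C [(66159, 53, (np.float64(1.0), np.float64(2.0))), (68061, 55, (np.float64(1.0), np.float64(2.0))), (69759, 51, (np.float64(1.0), np.float64(2.0)))]
```

```bash
python3 -c "
from plan import *
to(545.6,15.4,300,-51.5)"
```

```text
shift [-90.1   0.2  58.2] turn cw+ [np.float64(-393.2), np.float64(-213.2), np.float64(-33.2), np.float64(146.8), np.float64(326.8)]
```

Emit:
{"fn": "carry_out", "kwargs": {"commands": [[-45,0,29,-10.5],[-90,0,58,-21],[-90,0,58,-31.5],[-90,0,58,-33.2],[-90,32,58,-33.2],[-90,64,58,-33.2],[-90,64,58,-33.2]], "hand": -0.05}}

```text
time_s: 28.92
position: [543.7, 16.1, 234.2]
ee_rot: [-0.234, 0.669, -0.667, 0.23]
contact_force: [-0.1, 0.1, -0.1]
finger_gap: 0.478
```

Emit:
{"fn": "carry_out", "kwargs": {"commands": [[0,0,0,0],[0,0,0,0],[0,0,0,0],[0,0,0,0]], "hand": -1}}

```text
time_s: 29.42
position: [546.0, 15.3, 237.8]
ee_rot: [0.231, -0.667, 0.668, -0.233]
contact_force: [-1.2, 0.6, 6.8]
finger_gap: 0.126
```

```bash
python3 -c "
from plan import *
from station import snapshot
show()
for i in range(5): snapshot('side');print(get_obs()['moment'])
show()"
```

```text
t 29.43 pos [546.   15.3 237.8] jawyaw -51.6 ydown [ 3.e-03 -6.e-04 -1.e+00] q [-0.176  0.42   1.754 -0.     0.965  0.725] F [-1.15  0.6   6.76] M [-0.049  0.103  0.009] gap 0.126
[-0.05593094  0.12542208 -0.04196182]
[-0.01971721  0.13075739 -0.00958486]
[-0.10486728  0.18214169  0.04330951]
[-0.00198164  0.0883831  -0.01940794]
[ 0.01777077  0.10520361 -0.03735671]
t 29.68 pos [546.   15.3 237.8] jawyaw -51.6 ydown [ 3.e-03 -5.e-04 -1.e+00] q [-0.176  0.42   1.754 -0.     0.965  0.725] F [-0.36  0.08  6.89] M [ 0.018  0.105 -0.037] gap 0.125
```

Emit:
{"fn": "carry_out", "kwargs": {"commands": [[0,0,0,5.7],[0,0,0,5.7]]}}

```text
time_s: 29.92
position: [546.0, 15.4, 237.8]
ee_rot: [0.198, -0.678, 0.679, -0.2]
contact_force: [-0.3, -0.1, 7.8]
finger_gap: 0.125
```

```bash
python3 -c "
from plan import *
from station import snapshot
import numpy as np
show()
m=[]
for i in range(6): snapshot('side');m.append(get_obs()['moment'][2])
print(np.round(m,3),np.mean(m));show()"
```

```text
t 29.93 pos [546.   15.4 237.8] jawyaw -57.4 ydown [ 2.9e-03 -5.0e-04 -1.0e+00] q [-0.176  0.419  1.754  0.     0.965  0.825] F [-0.29 -0.06  7.83] M [0.052 0.12  0.122] gap 0.125
[0.072 0.036 0.092 0.125 0.13  0.08 ] 0.08919523865011487
t 30.23 pos [546.   15.4 237.8] jawyaw -57.3 ydown [ 2.9e-03 -5.0e-04 -1.0e+00] q [-0.176  0.42   1.754  0.     0.965  0.824] F [-0.74 -0.31  6.69] M [-0.037  0.099  0.08 ] gap 0.126
```

Emit:
{"fn": "carry_out", "kwargs": {"commands": [[0,0,0,5.7],[0,0,0,5.7]]}}

```text
time_s: 30.48
position: [546.0, 15.4, 237.8]
ee_rot: [0.164, -0.687, 0.688, -0.166]
contact_force: [-1.2, 0.6, 6.0]
finger_gap: 0.125
```

```bash
python3 -c "
from plan import *
from station import snapshot
import numpy as np
m=[get_obs()['moment'][2]]
for i in range(6): snapshot('side');m.append(get_obs()['moment'][2])
print(np.round(m,3),np.mean(m));show()"
```

```text
[0.079 0.172 0.226 0.195 0.161 0.199 0.158] 0.16992357285419502
t 30.77 pos [546.   15.4 237.8] jawyaw -63.0 ydown [ 2.9e-03 -5.0e-04 -1.0e+00] q [-0.176  0.42   1.754  0.     0.965  0.924] F [-0.5   0.61  6.93] M [0.047 0.094 0.158] gap 0.127
```

Emit:
{"fn": "carry_out", "kwargs": {"commands": [[0,0,0,-4],[0,0,0,-4],[0,0,0,-4]]}}

```text
time_s: 31.15
position: [546.0, 15.4, 237.8]
ee_rot: [0.188, -0.681, 0.682, -0.19]
contact_force: [0.3, 0.5, 7.5]
finger_gap: 0.127
```

Emit:
{"fn": "carry_out", "kwargs": {"commands": [[0,0,0,0],[0,0,0,0],[0,0,0,0],[0,-30,0,0],[0,-62,0,0],[0,-64,0,5]], "hand": -0.05}}

```text
time_s: 31.9
position: [546.3, 15.3, 302.7]
ee_rot: [0.157, -0.689, 0.69, -0.16]
contact_force: [0.1, 0.2, -0.5]
finger_gap: 0.478
```

```bash
python3 -c "
from plan import *
show();to(451.5,65,300,-85)"
```

```text
t 31.9 pos [546.3  15.3 302.7] jawyaw -64.1 ydown [ 4.8e-03 -8.0e-04 -1.0e+00] q [-0.176  0.341  1.687  0.     1.109  0.943] F [ 0.13  0.16 -0.47] M [ 0.004 -0.033 -0.019] gap 0.478
shift [ 63.6   2.2 -86.1] turn cw+ [np.float64(-339.1), np.float64(-159.1), np.float64(20.9), np.float64(200.9), np.float64(380.9)]
```

Emit:
{"fn": "carry_out", "kwargs": {"commands": [[31,0,-43,10],[63.6,0,-86,20.9],[63.6,0,-86,20.9]], "hand": -1}}

```text
time_s: 32.28
position: [446.9, 66.4, 299.5]
ee_rot: [-0.033, 0.707, -0.706, 0.03]
contact_force: [0.4, 0.2, 0.8]
finger_gap: 0.002
```

```bash
python3 - <<'E'
from plan import *
from h import *
from station import snapshot
s=snapshot("top");np.savez("t7.npz",**s);cv2.imwrite("pics/t7.png",cv2.resize(s["image"][170:260,250:370],None,fx=6,fy=6,interpolation=cv2.INTER_CUBIC))
show();to(451.5,65,234,-85)
P=cloud(s)
for n,x,y in(("A",547,15),("B",558,-104),("C",471,-111),("D",460,8)):
    D=np.hypot(P[...,0]-x,P[...,1]-y); m=(D<26)&(s["image"].max(2)<75)&(P[...,2]>55)&(P[...,2]<95)
    v,u=np.nonzero(m)
    if len(u)<9: continue
    q=ray_at(s,np.c_[u,v],86)[:,:2]
    C=np.cov(q.T);e,V=np.linalg.eigh(C);print(n,len(q),q.mean(0).round(1),np.sqrt(e),np.degrees(np.arctan2(V[1,1],V[0,1]))%180)
E
```

```text
t 32.33 pos [449.2  65.6 300.2] jawyaw -84.8 ydown [-5.e-04  0.e+00 -1.e+00] q [-0.102  0.192  1.903 -0.     1.047  1.379] F [0.42 0.3  0.69] M [-0.031 -0.026 -0.05 ] gap -0.0
shift [-2.2 66.2  0.8] turn cw+ [np.float64(-359.8), np.float64(-179.8), np.float64(0.2), np.float64(180.2), np.float64(360.2)]
A 33 [544.9  16.6] [ 3.11589758 10.23127365] 41.01818292756877
B 33 [554.9 -98.9] [3.22172759 9.51619202] 116.80290143154281
C 34 [ 469.7 -108.1] [ 3.08494523 10.04652298] 53.19065553122854
```

View pics/t7.png

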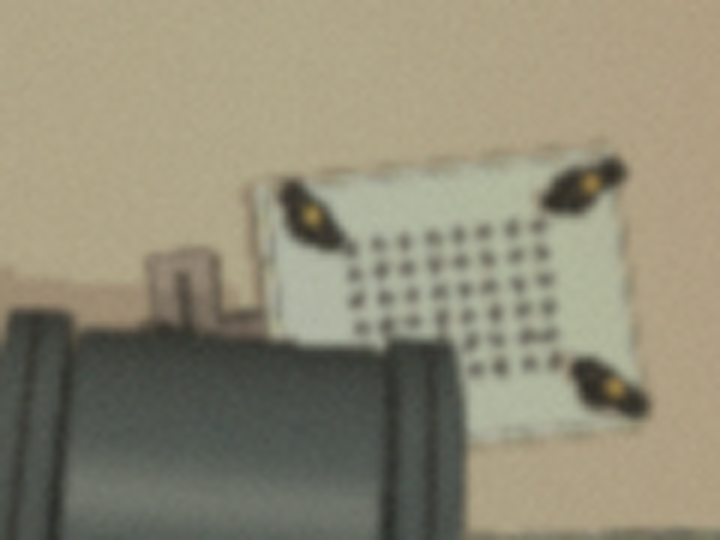

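Emit:
{"fn": "carry_out", "kwargs": {"commands": [[0,33,0,0],[0,66,0,0],[0,66,0,0],[0,66,0,0]]}}

```text
time_s: 32.83
position: [451.7, 64.5, 235.0]
ee_rot: [0.031, -0.706, 0.706, -0.032]
contact_force: [0.2, 0.3, -0.6]
finger_gap: 0.001
```

```bash
python3 - <<'E'
from plan import *
from h import *
from station import snapshot
s=snapshot("side");cv2.imwrite("pics/s8.png",cv2.resize(s["image"][150:240,260:350],None,fx=6,fy=6,interpolation=cv2.INTER_CUBIC))
show()
E
```

```text
t 32.88 pos [451.7  64.6 235.3] jawyaw -84.9 ydown [ 2.2e-03 -2.0e-04 -1.0e+00] q [-0.103  0.289  1.973 -0.     0.878  1.379] F [0.2  0.13 1.12] M [-0.01  -0.073 -0.003] gap -0.0
```

View pics/s8.png

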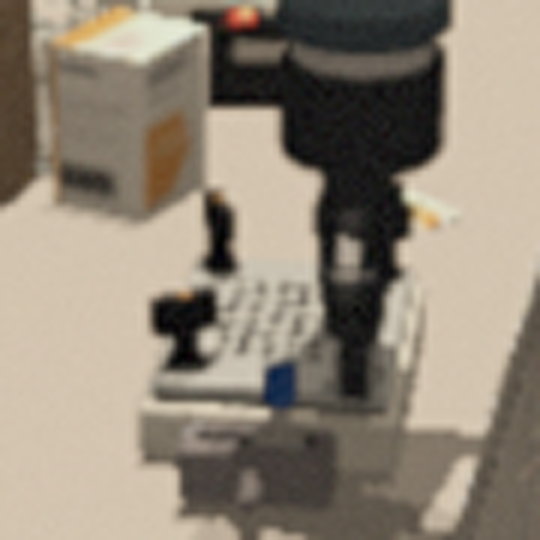

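Emit:
{"fn": "carry_out", "kwargs": {"commands": [[-6,0,0,0],[-12,0,0,0],[-18,0,0,0],[-23,0,0,0],[-28,0,0,0],[-33,0,0,0],[-37,0,0,0],[-40,0,0,0]]}}

```text
time_s: 33.88
position: [490.6, 68.5, 234.1]
ee_rot: [-0.031, 0.706, -0.706, 0.031]
contact_force: [-1.6, -0.7, 1.0]
finger_gap: -0.001
```

```bash
python3 - <<'E'
from plan import *
from h import *
from station import snapshot
s=snapshot("side");cv2.imwrite("pics/s9.png",cv2.resize(s["image"][150:240,260:350],None,fx=6,fy=6,interpolation=cv2.INTER_CUBIC))
show()
E
```

```text
t 33.92 pos [490.9  68.5 234.2] jawyaw -84.9 ydown [ 2.e-04  1.e-04 -1.e+00] q [-0.087  0.35   1.88   0.     0.911  1.395] F [-1.17 -0.21  0.62] M [ 0.037  0.269 -0.044] gap 0.0
```

View pics/s9.png

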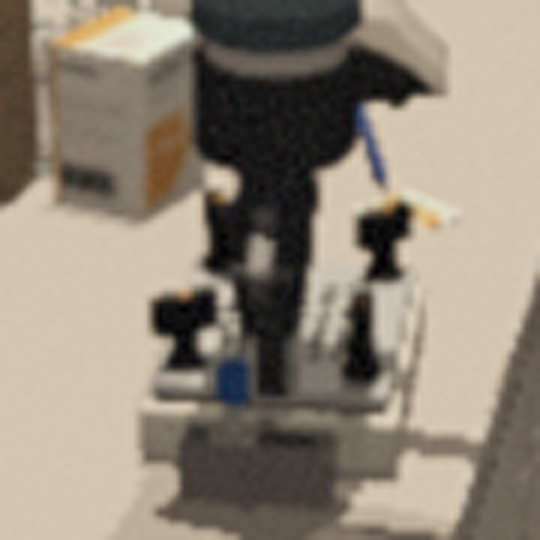

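The knob has slid from (280,383) to (233,380) in the crop and the push force is about 2 N, so it is not at the stop yet. Continue gently.

Emit:
{"fn": "carry_out", "kwargs": {"commands": [[-2,0,0,0],[-4,0,0,0],[-5,0,0,0],[-5,0,0,0]]}}

```text
time_s: 34.42
position: [494.6, 68.9, 234.1]
ee_rot: [0.032, -0.706, 0.706, -0.031]
contact_force: [-5.4, -1.9, 4.2]
finger_gap: -0.004
```

```bash
python3 -c "
from plan import *
show()"
```

```text
t 34.42 pos [494.6  68.9 234.1] jawyaw -84.9 ydown [-2.4e-03 -1.0e-04 -1.0e+00] q [-0.085  0.357  1.87  -0.     0.917  1.397] F [-5.41 -1.91  4.22] M [-0.162  0.846  0.001] gap -0.004
```

Emit:
{"fn": "carry_out", "kwargs": {"commands": [[-2,0,0,0],[-2,0,0,0],[-2,0,0,0]]}}

```text
time_s: 34.8
position: [495.5, 69.0, 233.9]
ee_rot: [0.034, -0.706, 0.706, -0.029]
contact_force: [-10.4, -2.0, 8.2]
finger_gap: -0.005
```

```bash
python3 -c "
from plan import *
show()"
```

```text
t 34.8 pos [495.5  69.  233.9] jawyaw -84.9 ydown [-5.8e-03 -4.0e-04 -1.0e+00] q [-8.500e-02  3.590e-01  1.867e+00 -1.000e-03  9.210e-01  1.398e+00] F [-10.41  -2.02   8.19] M [-0.379  1.635  0.008] gap -0.005
```

Emit:
{"fn": "carry_out", "kwargs": {"commands": [[8,0,0,0],[20,0,0,0],[20,-40,0,0],[20,-80,0,0],[70,-130,0,0],[120,-130,0,0],[120,-130,0,0],[120,-130,0,0]]}}

```text
time_s: 35.8
position: [377.9, 58.4, 364.6]
ee_rot: [0.03, -0.706, 0.707, -0.032]
contact_force: [0.2, -0.2, 0.0]
finger_gap: 0.0
```

```bash
python3 - <<'E'
from plan import *
from h import *
from station import snapshot
show()
s=snapshot("top");np.savez("t9.npz",**s);cv2.imwrite("pics/t9.png",cv2.resize(s["image"][170:260,250:370],None,fx=6,fy=6,interpolation=cv2.INTER_CUBIC))
S=snapshot("side");cv2.imwrite("pics/s10.png",S["image"])
im=s["image"].astype(int)
m=((im[...,0]-im[...,2])>25).astype(np.uint8);m[:,:265]=0;m[:,300:]=0;m[:200]=0;m[250:]=0
v,u=np.nonzero(m); print(len(u)); 
if len(u): print(ray_at(s,[(u.mean(),v.mean())],78.5))
for n in("top0","t9"):
    q=dict(np.load(n+".npz"));P=cloud(q);r=P[(abs(P[...,0]-508)<35)&(abs(P[...,1]+48)<45)&(P[...,2]>35)&(P[...,2]<60)];print(n,np.median(r[:,2]))
E
```

```text
t 35.8 pos [377.9  58.4 364.6] jawyaw -84.9 ydown [ 2.4e-03 -2.0e-04 -1.0e+00] q [-0.141 -0.018  1.96   0.     1.197  1.342] F [ 0.15 -0.2   0.02] M [ 0.013  0.014 -0.014] gap 0.0
20
[[512.42783199  70.85526619  78.5       ]]
top0 46.7715261028136
t9 45.926653709366065
```

View pics/t9.png

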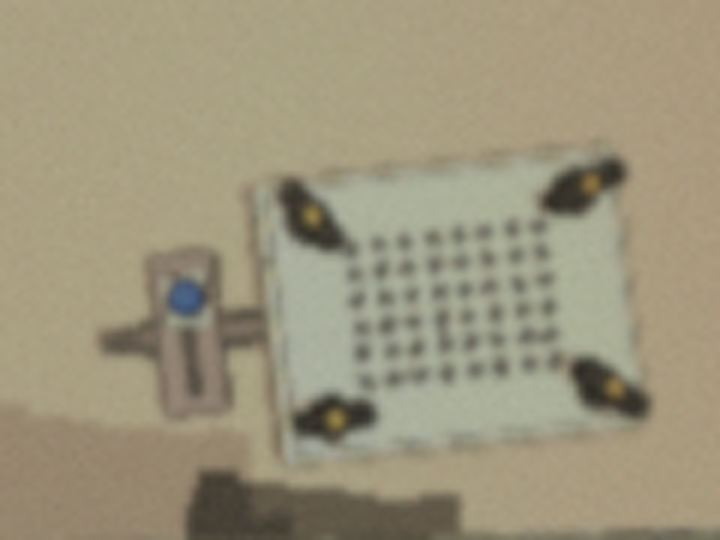

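View pics/s10.png

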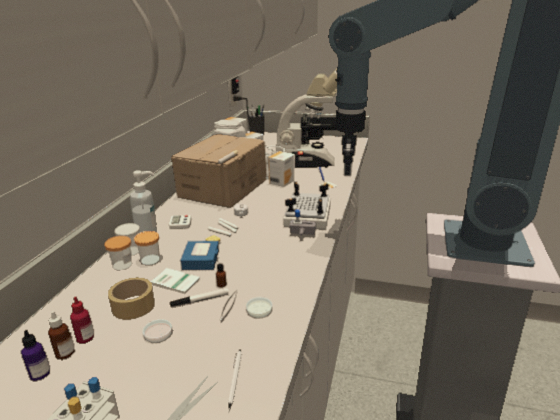

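```bash
python3 - <<'E'
from h import *
from station import snapshot
S=snapshot("side");np.savez("s10.npz",**S)
ex=np.array([.9962,.0872,0])
for a,b,box,base in(("top0","t9",(210,245,268,298),(487.5,67.3,75)),("side0","s10",(195,228,288,318),(487.5,67.3,70))):
    d=[]
    for n in(a,b):
        s=dict(np.load(n+".npz")); im=s["image"].astype(float); v0,v1,u0,u1=box
        w=np.clip(im[v0:v1,u0:u1,0]-im[v0:v1,u0:u1,2]+5,0,None); w[w<20]=0
        vv,uu=np.mgrid[v0:v1,u0:u1]; d.append(np.array([(uu*w).sum(),(vv*w).sum()])/w.sum()); print(n,d[-1],(w>0).sum())
    p0=proj(s,[base]);p=proj(s,[np.array(base)+30*ex]);print("px for 30mm",p-p0,"measured",d[1]-d[0],"mm",30*np.dot(d[1]-d[0],(p-p0)[0])/np.sum((p-p0)**2))
E
```

```text
top0 [281.68264014 228.97739602] 24
t9 [280.52249135 219.11764706] 25
px for 30mm [[ -1.28474421 -11.48861467]] measured [-1.1601488  -9.85974896] mm 25.76317383685183
side0 [306.09797753 213.18651685] 37
s10 [297.01921358 212.31590706] 37
px for 30mm [[-10.4373145   -0.63659629]] measured [-9.07876394 -0.87060979] mm 26.150460195394018
```

```bash
python3 -c "
from plan import *
to(490,68.6,364,-85);to(490,68.6,236,-85);to(478,67.6,236,-85)"
```

```text
shift [-1.117e+02  1.000e-01 -4.000e-01] turn cw+ [np.float64(-359.9), np.float64(-179.9), np.float64(0.1), np.float64(180.1), np.float64(360.1)]
shift [-111.7  128.1   -0.4] turn cw+ [np.float64(-359.9), np.float64(-179.9), np.float64(0.1), np.float64(180.1), np.float64(360.1)]
shift [-99.6 128.1  -0.4] turn cw+ [np.float64(-359.9), np.float64(-179.9), np.float64(0.1), np.float64(180.1), np.float64(360.1)]
```

Emit:
{"fn": "carry_out", "kwargs": {"commands": [[-50,60,0,0],[-99,90,0,0],[-99,129,0,0],[-99,129,0,0],[-105,129,0,0],[-111,129,0,0],[-114,129,0,0],[-114,129,0,0]]}}

```text
time_s: 36.95
position: [491.7, 68.5, 236.2]
ee_rot: [0.031, -0.706, 0.707, -0.032]
contact_force: [0.6, -1.1, 0.8]
finger_gap: -0.002
```

```bash
python3 -c "
from plan import *
show()"
```

```text
t 36.95 pos [491.7  68.5 236.2] jawyaw -84.9 ydown [ 2.e-03 -2.e-04 -1.e+00] q [-0.087  0.348  1.877 -0.     0.914  1.396] F [ 0.58 -1.07  0.8 ] M [ 0.048  0.003 -0.015] gap -0.002
```

Emit:
{"fn": "carry_out", "kwargs": {"commands": [[-2,0,0,0],[-3,0,0,0],[-3,0,0,0]]}}

```text
time_s: 37.33
position: [494.2, 68.8, 235.1]
ee_rot: [-0.032, 0.706, -0.706, 0.031]
contact_force: [-2.1, -0.2, 0.4]
finger_gap: 0.001
```

```bash
python3 -c "
from plan import *
show()"
```

```text
t 37.33 pos [494.2  68.8 235.1] jawyaw -84.9 ydown [-7.e-04  0.e+00 -1.e+00] q [-0.086  0.354  1.871 -0.     0.917  1.397] F [-2.05 -0.19  0.44] M [-0.052  0.14   0.011] gap 0.001
```

Emit:
{"fn": "carry_out", "kwargs": {"commands": [[-2,0,0,0],[-4,0,0,0],[-4,0,0,0]]}}

```text
time_s: 37.7
position: [495.9, 69.1, 234.7]
ee_rot: [0.034, -0.706, 0.706, -0.029]
contact_force: [-11.2, -1.8, 9.8]
finger_gap: -0.002
```

```bash
python3 -c "
from plan import *
show()"
```

```text
t 37.7 pos [495.9  69.1 234.7] jawyaw -84.9 ydown [-8.e-03 -4.e-04 -1.e+00] q [-8.400e-02  3.590e-01  1.864e+00 -1.000e-03  9.260e-01  1.398e+00] F [-11.23  -1.79   9.76] M [-0.372  1.74  -0.037] gap -0.002
```

Emit:
{"fn": "carry_out", "kwargs": {"commands": [[-2,0,0,0],[-4,0,0,0],[-4,0,0,0]]}}

```text
time_s: 38.08
position: [497.5, 69.4, 234.3]
ee_rot: [0.037, -0.706, 0.706, -0.026]
contact_force: [-20.9, -4.3, 17.6]
finger_gap: 0.0
```

```bash
python3 -c "
from plan import *
show()"
```

```text
t 38.08 pos [497.5  69.4 234.3] jawyaw -84.9 ydown [-0.0153 -0.001  -0.9999] q [-0.083  0.364  1.857 -0.003  0.935  1.4  ] F [-20.9   -4.26  17.61] M [-0.733  3.233 -0.042] gap 0.0
```

Emit:
{"fn": "carry_out", "kwargs": {"commands": [[8,0,0,0],[25,0,0,0],[25,-40,0,0],[25,-80,0,0],[70,-130,0,0],[120,-130,0,0],[120,-130,0,0],[120,-130,0,0]]}}

```text
time_s: 39.08
position: [383.3, 58.8, 365.6]
ee_rot: [0.03, -0.706, 0.707, -0.032]
contact_force: [0.4, -0.8, 0.0]
finger_gap: 0.001
```

```bash
python3 - <<'E'
from h import *
from plan import *
from station import snapshot
show()
T=snapshot("top");np.savez("t11.npz",**T);S=snapshot("side");np.savez("s11.npz",**S)
cv2.imwrite("pics/s11.png",cv2.resize(S["image"][150:240,260:350],None,fx=6,fy=6,interpolation=cv2.INTER_CUBIC))
ex=np.array([.9962,.0872,0])
for a,b,box,base in(("top0","t11",(210,245,268,298),(487.5,67.3,75)),("side0","s11",(195,228,288,318),(487.5,67.3,70))):
    d=[]
    for n in(a,b):
        s=dict(np.load(n+".npz")); im=s["image"].astype(float); v0,v1,u0,u1=box
        w=np.clip(im[v0:v1,u0:u1,0]-im[v0:v1,u0:u1,2]+5,0,None); w[w<20]=0
        vv,uu=np.mgrid[v0:v1,u0:u1]; d.append(np.array([(uu*w).sum(),(vv*w).sum()])/w.sum())
    p0=proj(s,[base])[0];p=proj(s,[np.array(base)+30*ex])[0];print("mm",30*np.dot(d[1]-d[0],p-p0)/np.sum((p-p0)**2))
for f in("t9","t11"):
  s=dict(np.load(f+".npz"));P=cloud(s)
  for n,x,y in(("A",547,15),("B",558,-104),("C",471,-111),("D",460,8)):
    D=np.hypot(P[...,0]-x,P[...,1]-y); m=(D<26)&(s["image"].max(2)<75)&(P[...,2]>55)&(P[...,2]<95)
    v,u=np.nonzero(m); q=ray_at(s,np.c_[u,v],86)[:,:2]
    C=np.cov(q.T);e,V=np.linalg.eigh(C);print(n,len(q),np.degrees(np.arctan2(V[1,1],V[0,1]))%180)
# bystander difference
for a,b in(("top0","t11"),("side0","s11")):
    A=np.load(a+".npz")["image"];B=np.load(b+".npz")["image"]
    cv2.imwrite(f"pics/diff_{a}.png",cv2.absdiff(A,B)*3)
E
```

```text
t 39.08 pos [383.3  58.8 365.6] jawyaw -84.9 ydown [ 2.3e-03 -1.0e-04 -1.0e+00] q [-0.138 -0.008  1.948  0.     1.2    1.345] F [ 0.42 -0.81  0.01] M [-0.028 -0.007  0.001] gap 0.001
mm 25.74046386423444
mm 26.132956912333324
A 33 40.915629450046964
B 38 116.92814340641243
C 36 53.52869511822977
D 33 96.19279655505511
A 32 40.138184003599974
B 36 116.69075533006077
C 34 53.19065553122854
D 32 95.23935629526815
```

View pics/s11.png

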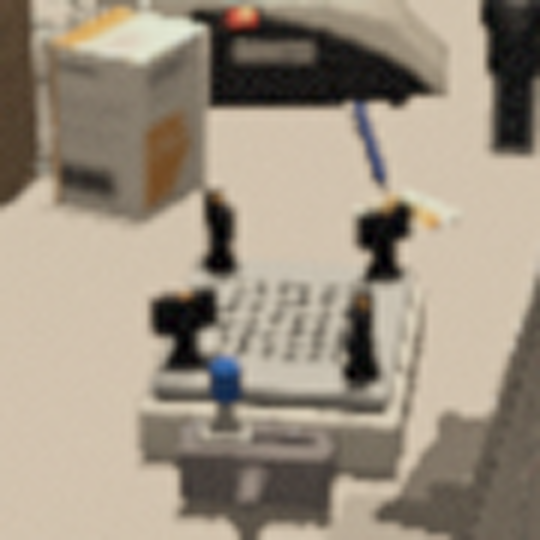

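View pics/diff_side0.png

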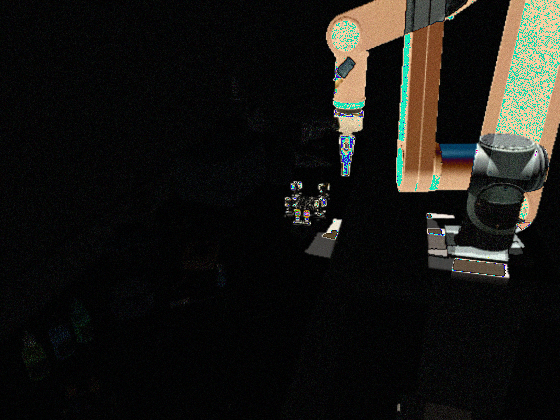

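View pics/diff_top0.png

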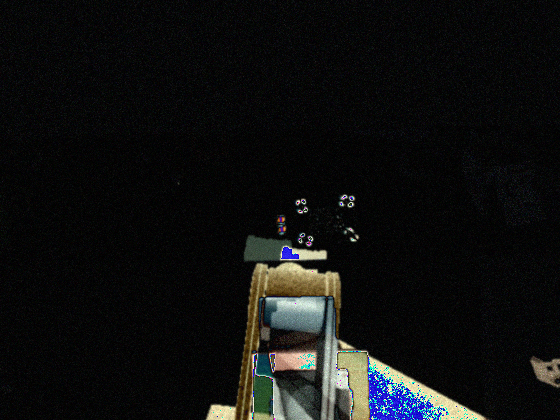

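```bash
cat > fit.py <<'E'
from h import *
from scipy.optimize import minimize
F=8
def render(s,c,th,sc,win):
    v0,u0=win; m=np.zeros((22*F,22*F),np.uint8)
    t=np.radians(th);a=np.array([np.cos(t),np.sin(t)]);b=np.array([-a[1],a[0]])
    def fill(p):
        uv=(proj(s,p)+.5-[u0,v0])*F*16
        cv2.fillConvexPoly(m,cv2.convexHull(uv.astype(np.float32)).round().astype(int),255,shift=4)
    fill([[*(np.array(c)+x*a+y*b),z] for x in(-18,18) for y in(-6,6) for z in(65.5,87.5)])
    fill([[c[0]+r*np.cos(q),c[1]+r*np.sin(q),z] for z,r in((47,10),(50,8),(66,6)) for q in np.linspace(0,6.28,16)])
    g=cv2.GaussianBlur(m,(0,0),sc*F)
    return cv2.resize(g,(22,22),interpolation=cv2.INTER_AREA).astype(float)/255
cx=dict(A=(546.7,15.4),B=(557.1,-104.2),C=(469.5,-111.8),D=(459,7.7))
def fit(s,n,th0):
    c=cx[n]; u,v=proj(s,[[*c,80]])[0].astype(int); win=(v-11,u-11); sl=np.s_[v-11:v+11,u-11:u+11]
    I=s["image"][sl].astype(float); G=I.max(2).ravel(); yy,xx=np.mgrid[-11:11,-11:11]
    w=((I[...,2]-I[...,0]<40)&(np.hypot(xx,yy)<10)).ravel()
    def f(p):
        M=render(s,(c[0]+p[0],c[1]+p[1]),th0+p[2]*10,.45,win).ravel(); A=np.c_[M,np.ones(M.size)][w]
        x=np.linalg.lstsq(A,G[w],rcond=None)[0]; return ((A@x-G[w])**2).mean()
    r=min((minimize(f,[0,1,d],method="Nelder-Mead",options=dict(initial_simplex=[[0,1,d],[1.5,1,d],[0,2.5,d],[0,1,d+.6]])) for d in(-.5,.5)),key=lambda r:r.fun)
    return th0+r.x[2]*10,r.x[:2].round(1),round(r.fun,1)
E
python3 - <<'E'
from fit import *
for f in("top0","t6","t7","t9","t11"):
    s=dict(np.load(f+".npz")); T=dict(A=39,B=116,C=53,D=96) if f!="top0" else dict(A=163,B=42,C=29.5,D=36)
    if f in("t6","t7"):T.pop("D")
    print(f,{n:fit(s,n,t) for n,t in T.items()})
E
```

```text
top0 {'A': (np.float64(164.76434512622532), array([ 0.4, -0.4]), np.float64(143.8)), 'B': (np.float64(43.66089948591664), array([0.1, 1. ]), np.float64(148.4)), 'C': (np.float64(29.382205889129054), array([-0.4,  0.6]), np.float64(172.2)), 'D': (np.float64(36.43505239662977), array([-0.1, -0.3]), np.float64(144.5))}
t6 {'A': (np.float64(39.25550399697654), array([-0.3, -0.2]), np.float64(177.1)), 'B': (np.float64(116.80835981962355), array([-0.2,  1.3]), np.float64(145.8)), 'C': (np.float64(54.60524570457634), array([-0.1,  0.4]), np.float64(180.0))}
t7 {'A': (np.float64(38.7763197858183), array([-0.2, -0.1]), np.float64(172.5)), 'B': (np.float64(116.14228346808984), array([-0.2,  1.3]), np.float64(138.7)), 'C': (np.float64(54.529535754806744), array([-0.1,  0.4]), np.float64(182.5))}
t9 {'A': (np.float64(38.87166963059676), array([-0.2, -0.1]), np.float64(159.2)), 'B': (np.float64(116.69875182506311), array([-0.2,  1.4]), np.float64(129.6)), 'C': (np.float64(54.261961319599), array([0. , 0.5]), np.float64(157.7)), 'D': (np.float64(98.11548000457279), array([0.4, 0.5]), np.float64(157.4))}
t11 {'A': (np.float64(39.42822188596617), array([-0.3, -0.1]), np.float64(156.3)), 'B': (np.float64(117.06878503294398), array([-0.2,  1.4]), np.float64(130.5)), 'C': (np.float64(54.10083287798821), array([-0. ,  0.5]), np.float64(159.8)), 'D': (np.float64(98.35972219206306), array([0.4, 0.6]), np.float64(164.0))}
```

```bash
python3 -c "
from station import sign_off
print(sign_off())"
```

```text
the job is handed in; nothing more can be done
None
```

I tightened all four nuts in cross order (far left, near right, far right, near left), then pushed the valve knob to its stop. The job was handed in at about 39 s with the arm clear of everything.

**Nuts:** Each one turned freely, then came snug at an estimated 0.16–0.23 N m over its drag, and I let go there. I later gripped the far-left nut again to check it and let it go more gently; it settled at the same angle (about 39°).

**Valve:** The knob held still under a 20 N push, so I took that as the stop. The cameras, however, measured only about 26 mm of travel instead of 30, which is just over the 25 mm needed.

**Plate and surroundings:** The depth image shows the plate about 0.8 mm lower. Before-and-after pictures show no movement of the petri dish, forceps, oil bottle or sachet.

**Where the checks disagreed:** The released handles sat about 2.5–4.5° (0.05–0.08 rad) further back than the torque readings predicted. That is inside the 0.1 rad limit, but not by much. I judged it acceptable because the far-left nut settled at the same angle both times, and I could not measure nut height directly.

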